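Refill the sloped cartridge lane and put the console on its display track

TASK

First take the grey dud cartridge with the yellow label out of the foot of the sloped lane and lay it flat in the free part of the aluminium tray, before any red cartridge goes into the lane. Then load every red cartridge lengthwise at the open upper end of the lane and let each slide down, so that they queue up against the stop without gaps, and (before or after that) slide the white console by the shoe under it into its display track from the track's open end until it is fully home. Leave the blue cartridge, the ceramic bookend and the screw jar where they are.

Things in the scene. Friction and masses are not known exactly. Their poses are not given: they have to be found in the camera images.
- lane: Fixed flow lane on a grey base plate 320 x 70 x 8 mm. Origin: centre of the base's underside; x points horizontally uphill along the lane, z up. It carries the tilted channel (body chute).
- chute: The lane's channel, fixed, sloping at 20 degrees. Origin: on its floor, mid width, at the stop; x uphill along the floor, y across, z square to the floor. Slick white floor (friction about 0.18) from x = -8 to 335 mm; side walls 24 mm high, 50 mm apart inside, 60 over all. Stop: two black corner tabs 24 mm high, faces at x = 0, with a 32 mm gap between them for a finger.
- lane_foot (a point): Middle of the dud's or first cartridge's place: chute x = 27 mm, on the floor. The channel is open from above from chute x = 0 to 95 mm (for taking out). A queue has its cartridges' centres at chute x = 27, 81, 135, 189, 243 mm.
- lane_lips (a point): Chute x = 132.5 mm, on the floor. From chute x = 95 to 170 mm orange lips, 21 to 24 mm above the floor, reach in from both walls and leave a 32 mm gap: cartridges slide along under them but cannot pass down or up between them.
- lane_load (a point): Loading point at the upper end: chute x = 275 mm, mid width, on the floor. The channel is open from above from chute x = 170 to 335 mm, and its upper end is open.
- red1: Red cartridge with a white label, to be loaded (3 to 5 of the 5 are present). 54 long x 44 wide x 16 mm thick, 60 g, flat block. Origin: centre of its underside; x along the 54 mm length, y along the 44 mm width, z out of the label face. At the start it lies flat on the shelf, label up.
- red2: Red cartridge with a white label, to be loaded (3 to 5 of the 5 are present). 54 long x 44 wide x 16 mm thick, 60 g, flat block. Origin: centre of its underside; x along the 54 mm length, y along the 44 mm width, z out of the label face. At the start it lies flat on the shelf, label up.
- red3: Red cartridge with a white label, to be loaded (3 to 5 of the 5 are present). 54 long x 44 wide x 16 mm thick, 60 g, flat block. Origin: centre of its underside; x along the 54 mm length, y along the 44 mm width, z out of the label face. At the start it lies flat on the shelf, label up.
- red4: Red cartridge with a white label, to be loaded (3 to 5 of the 5 are present). 54 long x 44 wide x 16 mm thick, 60 g, flat block. Origin: centre of its underside; x along the 54 mm length, y along the 44 mm width, z out of the label face. At the start it lies flat on the shelf, label up.
- red5: Red cartridge with a white label, to be loaded (3 to 5 of the 5 are present). 54 long x 44 wide x 16 mm thick, 60 g, flat block. Origin: centre of its underside; x along the 54 mm length, y along the 44 mm width, z out of the label face. At the start it lies flat on the shelf, label up.
- dud: Grey cartridge with a yellow label, 54 long x 44 wide x 16 mm thick, 60 g, flat block. Origin: centre of its underside; x along the 54 mm length, y along the 44 mm width, z out of the label face. At the start it lies in the lane against the stop, length along the lane, label up.
- blue: Blue cartridge, not part of the job, leave it alone. 54 long x 44 wide x 16 mm thick, 60 g, flat block. Origin: centre of its underside; x along the 54 mm length, y along the 44 mm width, z out of the label face. At the start it lies flat on the shelf, label up.
- tray: Fixed shallow aluminium tray 120 (x) x 200 (y) mm, walls 12 mm high and 3 mm thick, floor 3 mm thick. Origin: centre of its underside; z up. Two spare battery covers (top 10 mm above the shelf) are fixed at its +y end, y = 34 to 90 mm; y = -97 to 34 mm is free.
- console: White handheld console, loose, 200 g: body 130 (x) x 60 (y) x 18 mm, its underside 12 mm and its top 30 mm above the origin; under it a T-shaped shoe 80 mm long in x (flange 32 mm wide in y, 5 mm thick, neck 16 mm wide). Origin: centre of the shoe's underside; x along its length, z up. It fits its track either way round (x or -x first).
- dock: Fixed black display track, 110 (x) x 46 (y) mm. Origin: centre of its underside; x points from the open end (x = -55 mm) to the orange stop (face at x = 45 mm). Channel floor 10 mm above the shelf, 36 mm wide inside; lips 17.5 to 20 mm above the shelf overhang both sides with a 22 mm gap for the shoe's neck, so the shoe enters only from the open end.
- dock_seat (a point): Where the console's origin is when the console is fully home: on the channel floor, shoe against the stop (5 mm past the dock's origin in its x, 10 mm up). Axes as the dock's.
- dock_mouth (a point): Centre of the channel floor at the track's open end (dock x = -55 mm, 10 mm up).
- bookend: White ceramic bookend, 90 x 120 mm foot, 136 mm high, loose; leave it alone. Origin: centre of its underside.
- screw_jar: Small closed jar, 52 mm across, 60 mm high, loose; leave it alone. Origin: centre of its underside.
Not all that is in view belongs to the job. Of the things that look like the dud, the middle-sized one is meant.

How it is judged:
On the way:
1. the grey dud lies flat in the tray, released, while no red cartridge is in the lane yet (x of dud in the frame of tray between -0.045 and 0.045 m and y of dud in the frame of tray between -0.085 and 0.085 m and z of dud in the frame of tray between 0 and 0.022 m and (angle between dud's own z axis and vertical below 0.2 rad or angle between dud's own z axis and vertical above 2.94 rad) and linear speed of dud below 0.03 m/s and contact force between the fingers and dud below 0.2 N and not (y of red1 in the frame of chute between -0.02 and 0.02 m and z of red1 in the frame of chute between -0.006 and 0.03 m and x of red1 in the frame of chute between 0 and 0.35 m) and not (y of red2 in the frame of chute between -0.02 and 0.02 m and z of red2 in the frame of chute between -0.006 and 0.03 m and x of red2 in the frame of chute between 0 and 0.35 m) and not (y of red3 in the frame of chute between -0.02 and 0.02 m and z of red3 in the frame of chute between -0.006 and 0.03 m and x of red3 in the frame of chute between 0 and 0.35 m) and not (y of red4 in the frame of chute between -0.02 and 0.02 m and z of red4 in the frame of chute between -0.006 and 0.03 m and x of red4 in the frame of chute between 0 and 0.35 m) and not (y of red5 in the frame of chute between -0.02 and 0.02 m and z of red5 in the frame of chute between -0.006 and 0.03 m and x of red5 in the frame of chute between 0 and 0.35 m)), for 0.2 s.
At the end, for the whole second after the job is handed in: Red cartridges flat in the lane, unbroken queue from the stop (centres within 7 mm of 27, 81, 135, 189, 243 mm), at rest; dud flat in the tray; console within 5 mm of home, 4 mm sideways and in height; blue moved under 60 mm, bookend, jar under 30 mm (x of dud in the frame of tray between -0.045 and 0.045 m and y of dud in the frame of tray between -0.085 and 0.085 m and z of dud in the frame of tray between 0 and 0.022 m and (angle between dud's own z axis and vertical below 0.2 rad or angle between dud's own z axis and vertical above 2.94 rad) and linear speed of each of dud, console, red1, red2, red3, red4, red5 below 0.03 m/s and x of console in the frame of dock_seat between -0.005 and 0.003 m and y of console in the frame of dock_seat between -0.004 and 0.004 m and z of console in the frame of dock_seat between -0.003 and 0.004 m and angle between the x axis of console and the x axis of dock, either way round below 0.08 rad and x of any of red1, red2, red3, red4, red5 in the frame of chute below 0.034 m and (x of red1 in the frame of chute between 0.021 and 0.034 m or x of red1 in the frame of chute between 0.075 and 0.0895 m or x of red1 in the frame of chute between 0.129 and 0.145 m or x of red1 in the frame of chute between 0.183 and 0.2005 m or x of red1 in the frame of chute between 0.237 and 0.256 m) and (x of red1 in the frame of chute below 0.034 m or distance between red1 and red2 below 0.06 m or distance between red1 and red3 below 0.06 m or distance between red1 and red4 below 0.06 m or distance between red1 and red5 below 0.06 m) and angle between the z axis of each of red1, red2, red3, red4, red5 and the z axis of chute, either way round below 0.12 rad and y of red1 in the frame of chute between -0.008 and 0.008 m and z of red1 in the frame of chute between -0.004 and 0.02 m and (x of red2 in the frame of chute between 0.021 and 0.034 m or x of red2 in the frame of chute between 0.075 and 0.0895 m or x of red2 in the frame of chute between 0.129 and 0.145 m or x of red2 in the frame of chute between 0.183 and 0.2005 m or x of red2 in the frame of chute between 0.237 and 0.256 m) and (x of red2 in the frame of chute below 0.034 m or distance between red2 and red1 below 0.06 m or distance between red2 and red3 below 0.06 m or distance between red2 and red4 below 0.06 m or distance between red2 and red5 below 0.06 m) and y of red2 in the frame of chute between -0.008 and 0.008 m and z of red2 in the frame of chute between -0.004 and 0.02 m and (x of red3 in the frame of chute between 0.021 and 0.034 m or x of red3 in the frame of chute between 0.075 and 0.0895 m or x of red3 in the frame of chute between 0.129 and 0.145 m or x of red3 in the frame of chute between 0.183 and 0.2005 m or x of red3 in the frame of chute between 0.237 and 0.256 m) and (x of red3 in the frame of chute below 0.034 m or distance between red3 and red1 below 0.06 m or distance between red3 and red2 below 0.06 m or distance between red3 and red4 below 0.06 m or distance between red3 and red5 below 0.06 m) and y of red3 in the frame of chute between -0.008 and 0.008 m and z of red3 in the frame of chute between -0.004 and 0.02 m and (x of red4 in the frame of chute between 0.021 and 0.034 m or x of red4 in the frame of chute between 0.075 and 0.0895 m or x of red4 in the frame of chute between 0.129 and 0.145 m or x of red4 in the frame of chute between 0.183 and 0.2005 m or x of red4 in the frame of chute between 0.237 and 0.256 m) and (x of red4 in the frame of chute below 0.034 m or distance between red4 and red1 below 0.06 m or distance between red4 and red2 below 0.06 m or distance between red4 and red3 below 0.06 m or distance between red4 and red5 below 0.06 m) and y of red4 in the frame of chute between -0.008 and 0.008 m and z of red4 in the frame of chute between -0.004 and 0.02 m and (x of red5 in the frame of chute between 0.021 and 0.034 m or x of red5 in the frame of chute between 0.075 and 0.0895 m or x of red5 in the frame of chute between 0.129 and 0.145 m or x of red5 in the frame of chute between 0.183 and 0.2005 m or x of red5 in the frame of chute between 0.237 and 0.256 m) and (x of red5 in the frame of chute below 0.034 m or distance between red5 and red1 below 0.06 m or distance between red5 and red2 below 0.06 m or distance between red5 and red3 below 0.06 m or distance between red5 and red4 below 0.06 m) and y of red5 in the frame of chute between -0.008 and 0.008 m and z of red5 in the frame of chute between -0.004 and 0.02 m and distance of blue from where it was at the start of the episode below 0.06 m and distance of each of bookend, screw_jar from where it was at the start of the episode below 0.03 m); the robot touches nothing.
It fails at once if blue shifted more than 60 mm (distance of blue from where it was at the start of the episode above 0.06 m).
It fails at once if bookend shifted more than 30 mm (distance of bookend from where it was at the start of the episode above 0.03 m).
It fails at once if screw jar shifted more than 30 mm (distance of screw_jar from where it was at the start of the episode above 0.03 m).
Of red1, red2, red3, red4, red5 only 3 to 5 are there at a start; the rules pass over those that are not, and their reading is None.
At some moment in a run one of red1, red2, red3, red4, red5, console may be knocked a few centimetres aside while the robot is not near it.
Once in a run the grip may slacken for a moment while it holds something.
It also fails if it takes over 210 s, if anything falls off the work surface, if the arm or the gripper's body presses on something with over 40 N, if the wrist force passes 120 N, or if a joint passes its speed limit or range.

ROBOT

A 7-joint arm with a two-finger parallel gripper is mounted at the origin on the work surface. World frame = base frame: x ahead of the robot, y to its left, z up, the work surface at z = 0. Lengths are in m, angles in rad, forces in N, time in s.
With the tool pointing down it reaches from about 0.425 to 1.025 m from the base axis. Payload 9.4 kg.
Tool frame: the origin (TCP) lies at the very end of the fingers, on their centre line; the grasp point (between the pads) lies 19 mm behind it; z points along the fingers, y is the direction in which the jaws open and shut (so a half turn about z gives the same grasp; the last joint's range is limited). The gripper opens to 93 mm and grips with 3 to 60 N. Pads are 15 mm wide; open, the fingers measure 128 mm over their backs; the gripper's body (75 mm by 188 mm) begins 65 mm behind the grasp point.
Start: joints at [-1.278, 0.599, -0.003, 1.599, 0.002, 0.943, -0.08], TCP at [0.262, 0.676, 0.219] pointing down, gripper open.
Joint ranges: [-2.57, 2.57], [-0.35, 1.97], [-1.29, 1.29], [0.11, 2.56], [-1.05, 4.19], [0.11, 1.86], [-2.63, 2.63]. Speed limits (rad/s): [2.22, 2.22, 3.01, 3.01, 3.14, 3.14, 3.14].

INTERFACE

Orientations are given as a unit quaternion [w, x, y, z].
In Python, from workcell import manip gives the robot as it stands.
- The arm moves only by the tool servo_tool, never from a script. Its argument "steps" is a list that holds one entry, the list of rows, each a list of 5 numbers: the gripper command: -1 is fully open, 1 is shut, values between are in proportion, then the shift along the tool's x, y, z in cm, then the turn about the tool's z in rad. A call has exactly 8 rows; each row is the pose to reach, as a shift and turn from the pose commanded when the call began, along the tool's axes at that moment; what a row does not reach only later rows make up. A row lasts 1/8 s, in which the tool goes at most 62.5 mm and 10.7 degrees, less where a joint would pass 70% of its speed; a pose out of reach is approached as far as the arm can. A call with a gripper value outside its range is refused whole. The fingers move at their own pace and stop on an object; "force" is the grip in N (left out, the last holds). Time passes only in rows, so rows that repeat a pose let the fingers close, or fill a call up. It gives the time, the measured TCP pose, the force and the opening at its end, in the units of the state.
- manip.read_state(): the state, without advancing time (a new reading comes with each control period).
- manip.read_camera(name): name is "side" or "top" or "wrist"; returns (picture, depth): 400x640x3 uint8, red, green, blue; 400x640 float32, m along the optical axis (not along the pixel's ray), 0 where there is no reading.
- manip.camera_model(name): a dict with "camera_matrix" (3x3 intrinsics, pixels), "dist_coeffs" ([k1, k2, p1, p2, k3] as OpenCV has them; the pictures are not rectified), "R" (3x3) and "t" (3): a world point X has camera coordinates R X + t. Camera axes: x right, y down, z forward; pixel columns grow to the right and rows downward; lengths in m; the calibration is good to about 2 mm. A picture is of the moment at which its call begins: read the wrist's pose just before it. camera_model takes no time and is no camera call; for the wrist camera it gives the pose at the moment of the call.
- manip.sign_off(): hands the job in, once; it reports no verdict.
The state is a dict: "time_s": time; "joint_pos": joint angles; "qd": joint speeds; "joint_efforts": joint torques, N m; "ee_pos": TCP position; "tcp_rot": TCP orientation; "ft_force": force on the tool from outside, world axes, zero at the start; "wrist_torque": the same for the moment, N m; "opening": finger opening in m.
Only numpy, scipy, OpenCV 4.12 (cv2) and the standard library are available. Lean on these libraries where they do the work, as an engineer would, in place of code of your own. Each camera call takes 0.05 s, during which the arm holds its last target.

## Working session

There is one attempt and no reset: what is moved stays moved. The work goes in short steps, Python scripts to look and compute and a tool call to move; the robot and the scene stay as the last step left them, time stands still between calls to the robot, and variables do not carry over. Pictures are saved under pics/ and viewed, and the job is handed in when it is done.

Besides the shell and the picture viewer there is one more tool, called after ">>>" as name(argument=value, ...) on one line, values as JSON. servo_tool: Moves the arm, as the interface text tells. Its arguments: {"type":"object","properties":{"steps":{"type":"array","items":{"type":"array","items":{"type":"array","items":{"type":"number"}}}},"force":{"type":"number"}},"required":["steps"]}

```bash
mkdir -p pics; cat > h.py <<'E'
import numpy as np, cv2, json
from workcell import manip
def snap(name,fn=None):
    m=manip.camera_model(name); rgb,d=manip.read_camera(name)
    if fn: cv2.imwrite('pics/'+fn,cv2.cvtColor(rgb,cv2.COLOR_RGB2BGR))
    np.savez('/tmp/%s.npz'%name,rgb=rgb,d=d,K=np.array(m['camera_matrix'],float),dist=np.array(m['dist_coeffs'],float),R=np.array(m['R']),t=np.array(m['t']))
    return load(name)
def load(name):
    return dict(np.load('/tmp/%s.npz'%name))
def ray(c,uv):
    p=cv2.undistortPoints(np.array(uv,float).reshape(-1,1,2),c['K'],c['dist']).reshape(-1,2)
    d=np.c_[p,np.ones(len(p))]@c['R']; o=-c['R'].T@c['t'].reshape(3)
    return o,d
def onplane(c,uv,z):
    o,d=ray(c,uv); return o+d*((z-o[2])/d[:,2:3])
def cloud(c):
    h,w=c['d'].shape; u,v=np.meshgrid(np.arange(w),np.arange(h))
    o,d=ray(c,np.c_[u.ravel(),v.ravel()]); 
    P=o+d*c['d'].reshape(-1,1); P[c['d'].ravel()==0]=np.nan
    return P.reshape(h,w,3)
def proj(c,X):
    r,_=cv2.Rodrigues(c['R']); return cv2.projectPoints(np.array(X,float).reshape(-1,1,3),r,c['t'].reshape(3,1),c['K'],c['dist'])[0].reshape(-1,2)
E
python3 - <<'E'
from h import *
s=manip.read_state();print({k:np.round(v,4).tolist() for k,v in s.items()})
for n in('side','top','wrist'):
    c=snap(n,n+'0.png');print(n,np.round(-c['R'].T@c['t'],3),np.round(c['R'],3).tolist(),c['K'][0,0])
E
```

```text
{'time_s': 0.0, 'joint_pos': [-1.2777, 0.6001, -0.0025, 1.6001, 0.0018, 0.9429, -0.0798], 'qd': [-0.0, -0.0005, 0.0015, 0.0007, 0.0005, -0.0, 0.0008], 'joint_efforts': [-0.0002, -76.5076, 1.4968, -25.2364, -0.0526, 0.0167, 0.0002], 'ee_pos': [0.2619, 0.6755, 0.2178], 'tcp_rot': [-0.0001, 0.1838, 0.983, -0.0008], 'ft_force': [-0.9957, 0.7918, -0.507], 'wrist_torque': [-0.0052, 0.0107, 0.0022], 'opening': 0.0931}
side [ 0.127 -0.756  1.047] [[0.881, -0.473, 0.016], [-0.336, -0.65, -0.682], [0.332, 0.595, -0.732]] 427.82236822136105
top [0.399 0.012 1.543] [[0.019, -1.0, -0.001], [-0.993, -0.019, -0.114], [0.114, 0.003, -0.994]] 502.5185621775694
wrist [0.19  0.704 0.384] [[0.362, 0.932, -0.001], [0.896, -0.348, 0.274], [0.255, -0.1, -0.962]] 353.9048012404049
```

View pics/side0.png

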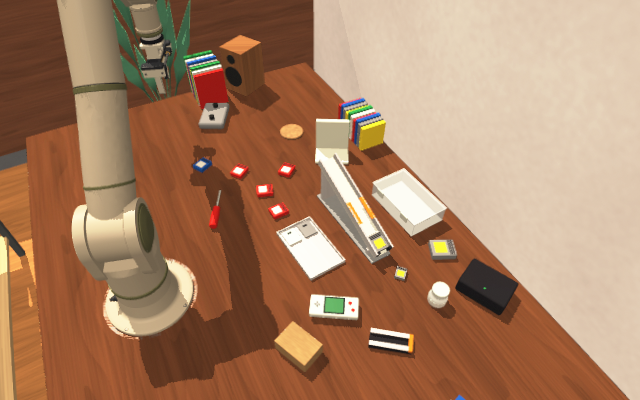

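View pics/top0.png

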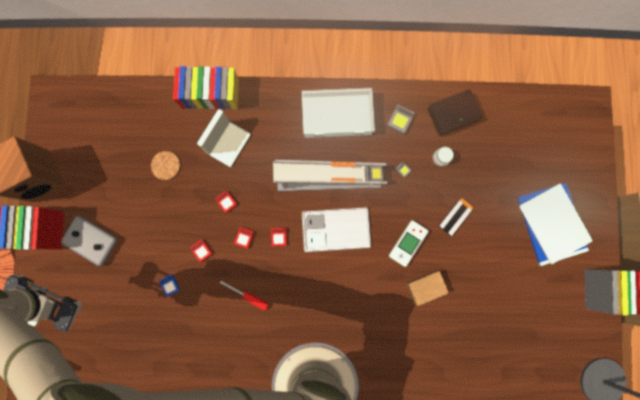

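View pics/wrist0.png

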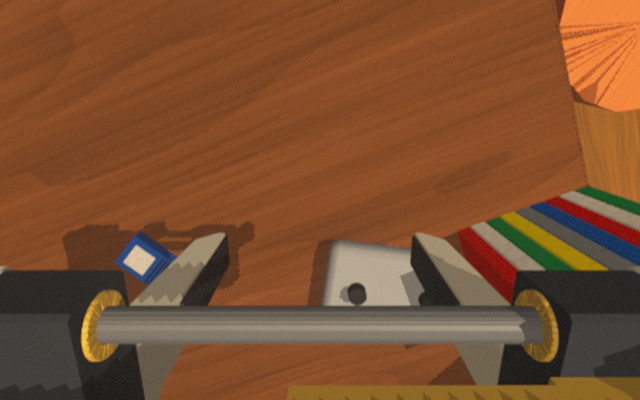

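```bash
python3 - <<'E'
from h import *
c=load('top')
im=cv2.cvtColor(c['rgb'],cv2.COLOR_RGB2BGR)
cv2.imwrite('pics/top_z1.png',cv2.resize(im[150:270,260:480],None,fx=3.6,fy=3.6,interpolation=cv2.INTER_CUBIC)[:, :800])
cv2.imwrite('pics/top_z2.png',cv2.resize(im[80:305,140:300],None,fx=2.6,fy=2.6,interpolation=cv2.INTER_CUBIC))
P=cloud(c)
for n,(u,v) in dict(laneup=(285,170),lanefoot=(376,173),console=(409,243),dock=(457,217),tray=(345,235),jar=(443,156),shelf=(390,210),small=(404,170),big=(400,119),r=(227,202)).items(): print(n,np.round(P[v,u],3))
E
```

```text
laneup [0.629 0.096 0.14 ]
lanefoot [ 0.638 -0.172  0.059]
console [ 0.432 -0.276  0.032]
dock [ 0.514 -0.429  0.009]
tray [ 0.453 -0.085  0.004]
jar [ 0.694 -0.374  0.06 ]
shelf [ 0.533 -0.223 -0.   ]
small [ 0.657 -0.264  0.012]
big [ 0.816 -0.251  0.021]
r [0.547 0.279 0.011]
```

View pics/top_z1.png

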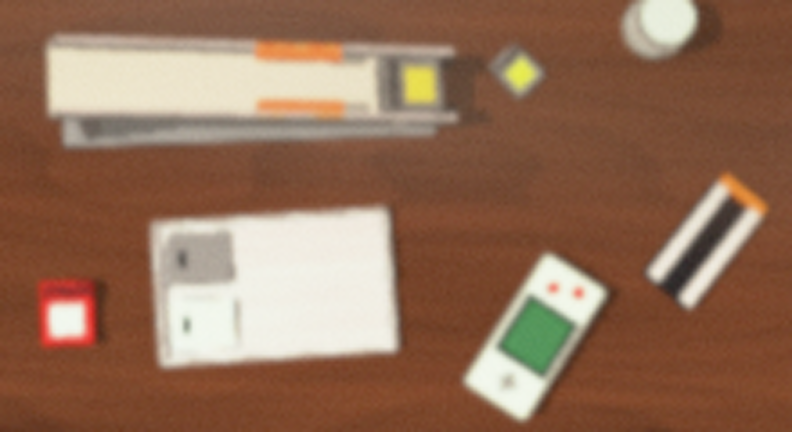

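View pics/top_z2.png

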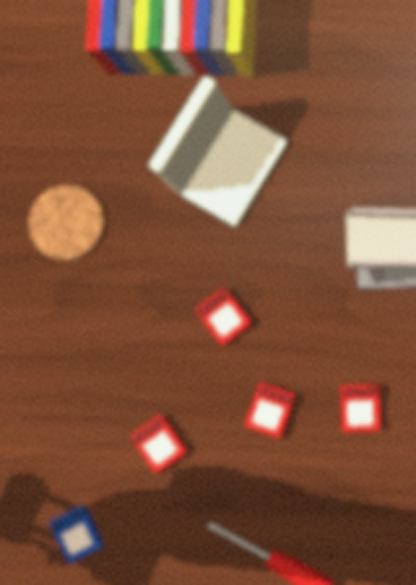

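```bash
cat >> h.py <<'E'
def rects(c,mask,z,amin=60,up=4):
    m=cv2.resize(mask.astype(np.uint8)*255,None,fx=up,fy=up,interpolation=cv2.INTER_LINEAR)
    m=(m>127).astype(np.uint8)
    cs,_=cv2.findContours(m,cv2.RETR_EXTERNAL,cv2.CHAIN_APPROX_NONE); out=[]
    for k in cs:
        if cv2.contourArea(k)/up/up<amin: continue
        uv=(k.reshape(-1,2)+.5)/up-.5
        X=onplane(c,uv,z)[:,:2]
        (cx,cy),(w,h),a=cv2.minAreaRect((X*1000).astype(np.float32))
        if w<h: w,h,a=h,w,a+90
        a=(a+90)%180-90
        out.append((uv.mean(0).round(0),round(cx/1000,4),round(cy/1000,4),round(w,1),round(h,1),round(a,1)))
    return out
def hsv(c): return cv2.cvtColor(c['rgb'],cv2.COLOR_RGB2HSV).astype(int)
E
python3 - <<'E'
from h import *
for n in('top','side'):
    c=load(n); H=hsv(c); P=cloud(c)
    h,s,v=H[...,0],H[...,1],H[...,2]
    on=(P[...,2]<.06)&(P[...,0]>.2)&(P[...,0]<.9)&(P[...,1]>-.6)&(P[...,1]<.6)
    red=((h<4)|(h>174))&(s>190)&(v>120)&on
    print(n,'red');[print(*r) for r in rects(c,red,.016,50)]
    print('blue');[print(*r) for r in rects(c,(h>100)&(h<125)&(s>100)&on,.016,50)]
    print('white');[print(*r) for r in rects(c,(s<60)&(v>130)&on,.03,60)]
    print('orange');[print(*r) for r in rects(c,(h>8)&(h<22)&(s>180)&(v>190)&(P[...,1]<-.3),.02,5)]
E
```

```text
top red
[255. 301.] 0.2504 0.183 82.6 25.6 62.6
blue
[170. 285.] 0.2912 0.4455 53.8 46.9 27.8
white
[169. 287.] 0.2869 0.4414 34.6 30.5 -62.2
[201. 252.] 0.3932 0.3482 28.5 27.8 -50.9
[278. 238.] 0.4381 0.118 26.4 23.2 -88.9
[243. 239.] 0.434 0.2249 28.3 26.9 72.9
[408. 243.] 0.432 -0.2745 135.0 65.9 -32.5
[459. 221.] 0.499 -0.4286 100.7 18.2 -38.5
[336. 229.] 0.4695 -0.0555 204.0 123.0 -85.2
[450. 214.] 0.5204 -0.4024 100.3 18.9 -38.0
[226. 203.] 0.5433 0.2779 28.3 27.0 -54.4
[334. 185.] 0.6041 -0.0408 333.9 32.1 -85.6
[367. 170.] 0.6464 -0.1596 92.9 50.0 -83.8
[444. 154.] 0.701 -0.3825 67.3 53.3 -62.3
[229. 144.] 0.725 0.2757 124.3 83.6 -29.4
[341. 130.] 0.7769 -0.0624 227.5 60.9 -80.5
[322. 119.] 0.8131 -0.0103 88.4 38.7 49.1
[399. 120.] 0.8129 -0.2505 71.3 60.4 -26.1
[307. 100.] 0.8665 0.0397 50.6 33.4 1.1
orange
[466. 203.] 0.5551 -0.4538 38.9 12.1 51.9
side red
[214. 217.] 0.2508 0.1825 95.5 28.0 62.7
[280. 210.] 0.4426 0.1141 56.8 56.6 2.9
[264. 190.] 0.4383 0.2193 59.0 55.5 72.6
[239. 171.] 0.3956 0.347 64.3 52.4 33.9
[286. 169.] 0.5468 0.2785 68.6 51.2 38.4
blue
[201. 164.] 0.2893 0.4408 62.0 57.2 30.0
white
[388. 345.] 0.4972 -0.4348 98.0 17.0 -38.3
[389. 333.] 0.5186 -0.4095 97.2 15.0 -38.4
[334. 306.] 0.4291 -0.2762 129.0 64.9 -32.6
[438. 296.] 0.6936 -0.3836 52.0 51.6 -51.8
[445. 248.] 0.8102 -0.2573 75.5 58.5 -27.7
[372. 230.] 0.6552 -0.1029 46.4 26.9 3.5
[310. 248.] 0.463 -0.0692 204.5 122.0 -85.3
[357. 229.] 0.6287 -0.0392 332.9 94.4 -86.2
[405. 211.] 0.7863 -0.08 249.7 163.5 -56.3
[331. 155.] 0.717 0.2569 121.6 81.7 -30.6
orange
[411. 343.] 0.5549 -0.4533 49.7 13.8 49.4
```

```bash
cat >> h.py <<'E'
def pose():
    s=manip.read_state(); w,x,y,z=s['tcp_rot']
    from scipy.spatial.transform import Rotation as Ro
    return np.array(s['ee_pos']),Ro.from_quat([x,y,z,w]).as_matrix(),s
def plan(x,y,z,yaw=None,frac=1.):
    """yaw: wanted direction of tool y in world, deg (or None)"""
    p,R,s=pose(); d=R.T@(np.array([x,y,z])-p)*100*frac
    cur=np.degrees(np.arctan2(R[1,1],R[0,1])); t=0
    out=[round(float(q),2) for q in d]
    if yaw is not None:
        t=-np.radians((yaw-cur+180)%360-180)
    print('shift cm',out,'turn %.3f alt %.3f'%(t,t-np.sign(t)*np.pi),'cur',np.round(p,4),'yaw %.2f'%cur,'j7 %.2f'%s['joint_pos'][6],'t %.2f'%s['time_s'],'op %.4f'%s['opening'])
E
python3 -c "
from h import *
plan(.62,-.13,.34,-85.4)"
```

```text
shift cm [-62.51, -62.19, -12.12] turn 2.692 alt -0.450 cur [0.2619 0.6756 0.2179] yaw 68.81 j7 -0.08 t 0.15 op 0.0932
```

>>> servo_tool(steps=[[[-1,-31,-31,-12,1.45],[-1,-31,-31,-12,1.45],[-1,-31,-31,-12,1.45],[-1,-31,-31,-12,1.45],[-1,-31,-31,-12,1.45],[-1,-31,-31,-12,1.45],[-1,-31,-31,-12,1.45],[-1,-31,-31,-12,1.45]]])

```text
time_s: 1.15
ee_pos: [0.4408, 0.2709, 0.34]
tcp_rot: [0.0, 0.793, 0.61, 0.001]
ft_force: [-0.0, -0.1, -0.5]
opening: 0.0933
```

```bash
python3 -c "
from h import *
plan(.62,-.13,.34,-85.4)"
```

```text
shift cm [-34.14, 27.62, -0.01] turn 1.231 alt -1.911 cur [0.4408 0.2709 0.34  ] yaw -14.88 j7 -0.78 t 1.15 op 0.0933
```

>>> servo_tool(steps=[[[-1,-34.1,27.6,0,1.231],[-1,-34.1,27.6,0,1.231],[-1,-34.1,27.6,0,1.231],[-1,-34.1,27.6,0,1.231],[-1,-34.1,27.6,0,1.231],[-1,-34.1,27.6,0,1.231],[-1,-34.1,27.6,0,1.231],[-1,-34.1,27.6,0,1.231]]])

```text
time_s: 2.15
ee_pos: [0.6228, -0.129, 0.3383]
tcp_rot: [0.002, 0.999, 0.041, -0.0]
ft_force: [-0.3, -0.9, -0.6]
opening: 0.0928
```

```bash
python3 -c "
from h import *
plan(.62,-.13,.34,-85.4)
c=snap('wrist','w1.png')
P=cloud(c);print(np.isnan(P[...,2]).mean())"
```

```text
shift cm [-0.28, 0.08, -0.17] turn 0.003 alt -3.139 cur [ 0.6228 -0.129   0.3383] yaw -85.25 j7 -0.98 t 2.15 op 0.0928
0.00383984375
```

View pics/w1.png

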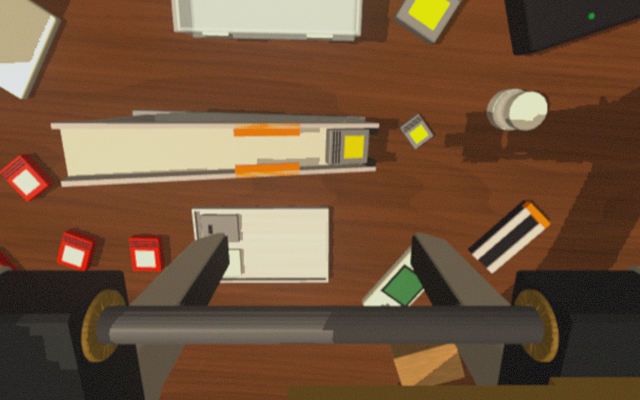

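```bash
cat > lane.py <<'E'
from h import *
def fit(names=('wrist','top')):
    for n in names:
        c=load(n);P=cloud(c);H=hsv(c);Q=P.reshape(-1,3);col=H.reshape(-1,3)
        a=np.radians(94.4)
        for it in range(3):
            e=np.array([np.cos(a),np.sin(a),0]); l=np.array([-e[1],e[0],0])
            s=Q@e; w=Q@l
            # base of guess: lane axis passing (0.625,-0.04)
            w0=np.array([.628,-.04,0])@l if it==0 else wm
            m=(abs(w-w0)<.016)&(abs(s-np.array([.628,-.04,0])@e)<.2)&(col[:,1]<60)&(col[:,2]>150)&(Q[:,2]>.02)
            A=np.c_[s[m],w[m],np.ones(m.sum())]
            k=np.ones(m.sum(),bool)
            for _ in range(4):
                co,*_=np.linalg.lstsq(A[k],Q[m][k][:,2],rcond=None); r=Q[m][:,2]-A@co; k=abs(r)<.004
            hgt=(Q[:,2]-(co[0]*s+co[1]*w+co[2]))*np.cos(np.radians(20))
            wall=(hgt>.021)&(hgt<.028)&(abs(w-w0)<.04)&(s>np.array([.628,-.04,0])@e-.13)&(s<np.array([.628,-.04,0])@e+.13)&(col[:,1]<90)
            lines=[]
            for sg in(-1,1):
                q=wall&(sg*(w-w0)>.018)
                cf=np.polyfit(s[q],w[q],1); lines.append(cf); 
            mid=(lines[0]+lines[1])/2
            wm=np.polyval(mid,np.array([.628,-.04,0])@e)
            a+=np.arctan(mid[0])
        print(n,'slope %.2f deg cross %.3f'%(np.degrees(np.arctan(co[0])),co[1]),'n',m.sum(),k.sum(),'yaw %.2f'%np.degrees(a),'halfsep %.4f'%((np.polyval(lines[1],0)-np.polyval(lines[0],0))/2),'wm %.4f'%wm, 'co',np.round(co,4),'resid %.4f'%r[k].std())
        # stop: s where floor height... dud extents
        sc=np.array([.628,-.04,0])@e
        dud=(abs(w-wm)<.02)&(hgt>.010)&(hgt<.022)&(s<sc-.05)&(s>sc-.2)
        print('dud s range',np.percentile(s[dud],[1,99]),'h',np.median(hgt[dud]))
        o=sc
        print('axis pt at s=sc:',np.round(e*sc+l*wm,4),'floor z there %.4f'%(co@[sc,wm,1]),'e',np.round(e,4))
fit()
E
python3 lane.py
```

```text
wrist slope 20.03 deg cross -0.001 n 5264 5219 yaw 93.01 halfsep 0.0274 wm -0.6283 co [ 0.3646 -0.0006  0.1143] resid 0.0009
dud s range [-0.2253826  -0.17162055] h 0.016201315212794637
axis pt at s=sc: [ 0.6313 -0.0398 -0.    ] floor z there 0.0881 e [-0.0525  0.9986  0.    ]
top slope 20.03 deg cross 0.014 n 954 773 yaw 92.92 halfsep 0.0277 wm -0.6285 co [0.3645 0.0141 0.1242] resid 0.0021
dud s range [-0.22427096 -0.17024281] h 0.016586491760089563
axis pt at s=sc: [ 0.6314 -0.0398 -0.    ] floor z there 0.0890 e [-0.0515  0.9987  0.    ]
```

```bash
python3 -c "
from h import *
plan(.6407,-.2182,.16,-87.0)"
```

```text
shift cm [1.05, 9.31, 17.82] turn 0.035 alt -3.107 cur [ 0.6224 -0.1262  0.3381] yaw -85.02 j7 -0.98 t 2.20 op 0.0930
```

>>> servo_tool(steps=[[[1,1.05,9.31,5,0.035],[1,1.05,9.31,10,0.035],[1,1.05,9.31,17.8,0.035],[1,1.05,9.31,17.8,0.035],[1,1.05,9.31,17.8,0.035],[1,1.05,9.31,17.8,0.035],[1,1.05,9.31,17.8,0.035],[1,1.05,9.31,17.8,0.035]]])

```text
time_s: 3.2
ee_pos: [0.642, -0.2151, 0.162]
tcp_rot: [0.0, 1.0, 0.028, 0.001]
ft_force: [0.2, -0.4, -0.5]
opening: 0.0176
```

```bash
python3 -c "
from h import *
plan(.6407,-.2182,.042,-87.0)
snap('wrist','w2.png')
c=snap('side','s2.png')
cv2.imwrite('pics/s2z.png',cv2.resize(cv2.cvtColor(c['rgb'],4)[120:320,280:480],None,fx=3,fy=3))
"
```

```text
shift cm [-0.18, 0.3, 12.0] turn 0.004 alt -3.137 cur [ 0.642  -0.2151  0.162 ] yaw -86.76 j7 -0.75 t 3.20 op 0.0176
```

View pics/w2.png

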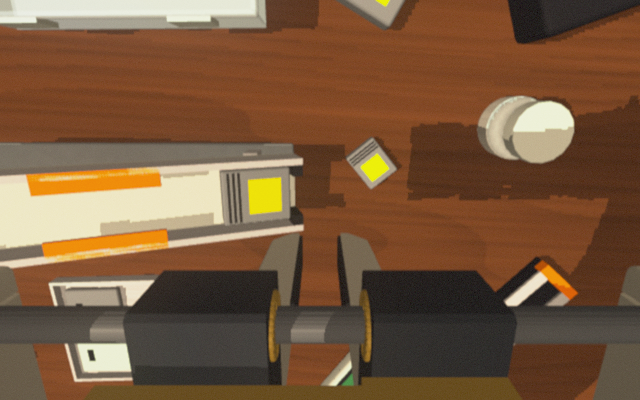

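View pics/s2z.png

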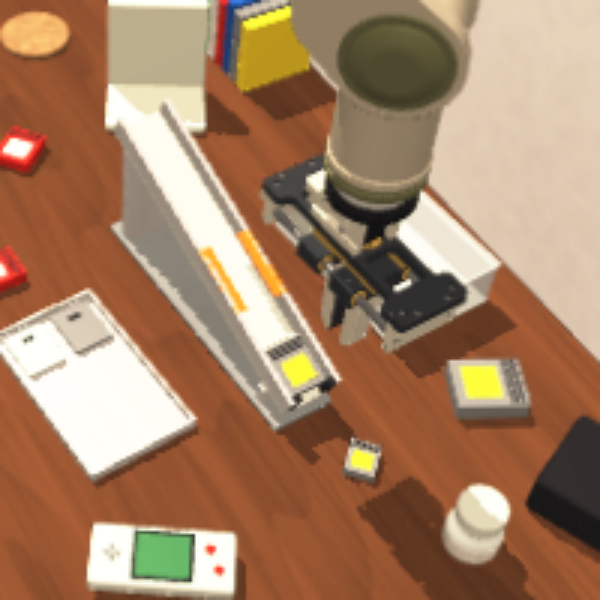

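>>> servo_tool(steps=[[[1,-0.15,0.3,0,0],[1,-0.15,0.3,2,0],[1,-0.15,0.3,6,0],[1,-0.15,0.3,10,0],[1,-0.15,0.3,12,0],[1,-0.15,0.3,12,0],[1,-0.15,0.3,12,0],[1,-0.15,0.3,12,0]]])

```text
time_s: 4.3
ee_pos: [0.6409, -0.2187, 0.0421]
tcp_rot: [0.0, 1.0, 0.028, 0.001]
ft_force: [0.0, -0.5, -0.1]
opening: 0.0005
```

```bash
python3 -c "
from h import *
plan(.6407,-.2182,.042,-87.0)
snap('wrist','w3.png')
"
```

```text
shift cm [-0.02, -0.05, 0.01] turn 0.004 alt -3.138 cur [ 0.6409 -0.2187  0.0421] yaw -86.80 j7 -0.64 t 4.30 op 0.0005
```

View pics/w3.png

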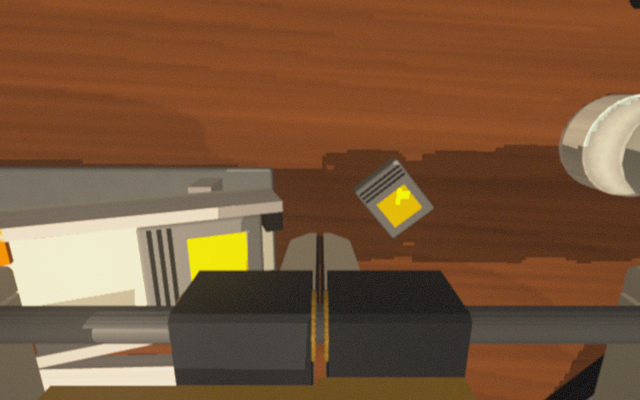

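>>> servo_tool(steps=[[[1,0,-2.5,-0.91,0],[1,0,-5,-1.82,0],[1,0,-7.5,-2.73,0],[1,0,-10,-3.64,0],[1,0,-12.5,-4.55,0],[1,0,-15,-5.46,0],[1,0,-17.5,-6.37,0],[1,0,-20,-7.28,0]]])

```text
time_s: 5.35
ee_pos: [0.6297, -0.0186, 0.1151]
tcp_rot: [0.0, 1.0, 0.028, 0.001]
ft_force: [-0.2, -2.4, 3.3]
opening: 0.0005
```

```bash
python3 -c "
from h import *
plan(.6407,-.2182,.042,-87.0)
snap('wrist','w4.png')
"
```

```text
shift cm [-0.02, 19.98, 7.33] turn 0.003 alt -3.138 cur [ 0.6297 -0.0186  0.1151] yaw -86.82 j7 -0.94 t 5.35 op 0.0005
```

View pics/w4.png

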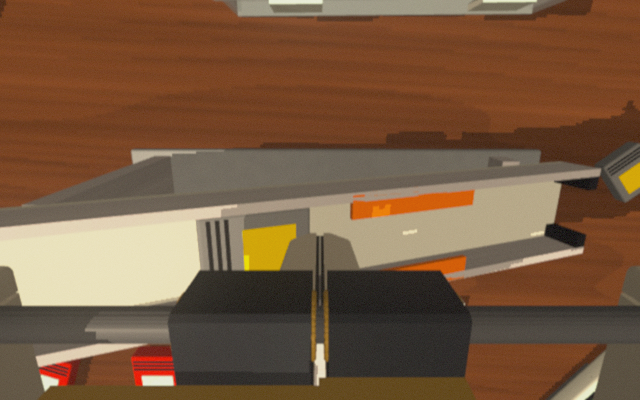

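>>> servo_tool(steps=[[[1,0,-2,-0.73,0],[1,0,-4,-1.46,0],[1,0,-6,-2.18,0],[1,0,-8,-2.91,0],[1,0,-9,-3.28,0],[1,0,-9,-3.28,0],[1,0,-9,-3.28,0],[1,0,-9,-3.28,0]]])

```text
time_s: 6.4
ee_pos: [0.6248, 0.0706, 0.1476]
tcp_rot: [-0.0, 1.0, 0.028, 0.001]
ft_force: [0.2, -1.1, 5.9]
opening: 0.0003
```

```bash
python3 -c "
from h import *
plan(.6407,-.2182,.042,-87.0)
snap('wrist','w5.png')
c=snap('side','s5.png')
cv2.imwrite('pics/s5z.png',cv2.resize(cv2.cvtColor(c['rgb'],4)[100:270,230:430],None,fx=3,fy=3))
"
```

```text
shift cm [-0.04, 28.93, 10.55] turn 0.003 alt -3.139 cur [0.6248 0.0706 0.1476] yaw -86.83 j7 -1.10 t 6.40 op 0.0003
```

View pics/w5.png

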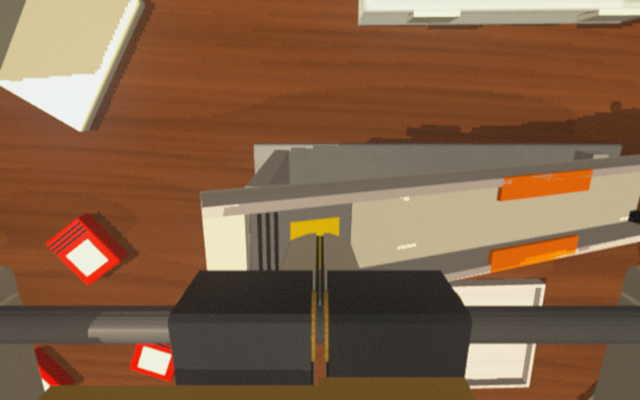

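View pics/s5z.png

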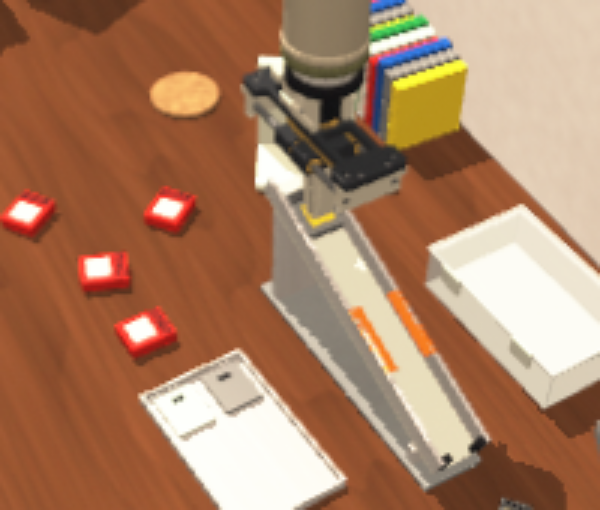

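>>> servo_tool(steps=[[[1,0,0,-3,0],[1,0,0,-4,0],[1,0,6,-4,0],[1,0,12,-4,0],[1,0,18,-4,0],[1,0,24,-4,0],[1,0,29.5,-4,0],[1,0,29.5,-4,0]]])

```text
time_s: 7.5
ee_pos: [0.639, -0.2294, 0.1865]
tcp_rot: [0.001, 1.0, 0.024, 0.0]
ft_force: [0.2, -0.1, 0.4]
opening: 0.0008
```

>>> servo_tool(steps=[[[1,0,0,4,0],[1,0,0,8,0],[1,0,0,13,0],[1,0,0,15.4,0],[1,0,0,15.4,0],[1,0,0,15.4,0],[1,0,0,15.4,0],[1,0,0,15.4,0]]])

```text
time_s: 8.5
ee_pos: [0.6409, -0.2234, 0.0333]
tcp_rot: [0.0, 1.0, 0.028, 0.001]
ft_force: [0.4, 0.5, -0.1]
opening: 0.0002
```

```bash
python3 -c "
from h import *
plan(.6407,-.2182,.033,-87.0)
c=snap('side','s6.png')
cv2.imwrite('pics/s6z.png',cv2.resize(cv2.cvtColor(c['rgb'],4)[130:290,300:460],None,fx=4,fy=4)[:600])
"
```

```text
shift cm [0.0, -0.52, 0.03] turn 0.004 alt -3.138 cur [ 0.6409 -0.2234  0.0333] yaw -86.79 j7 -0.62 t 8.50 op 0.0002
```

View pics/s6z.png

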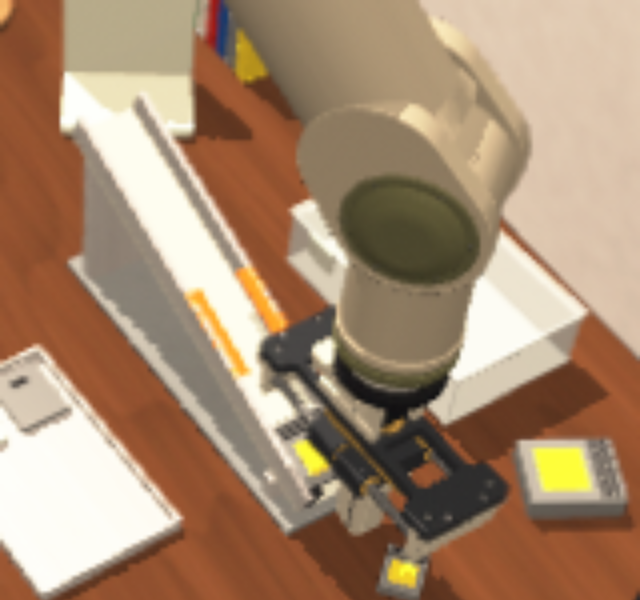

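>>> servo_tool(steps=[[[1,0,-2,-0.73,0],[1,0,-4,-1.46,0],[1,0,-7,-2.55,0],[1,0,-10,-3.64,0],[1,0,-13,-4.74,0],[1,0,-16,-5.83,0],[1,0,-19,-6.92,0],[1,0,-21,-7.65,0]]])

```text
time_s: 9.55
ee_pos: [0.6282, -0.01, 0.1096]
tcp_rot: [-0.001, 1.0, 0.029, 0.0]
ft_force: [-0.2, -0.3, -0.1]
opening: 0.0003
```

```bash
python3 -c "
from h import *
plan(.6407,-.2182,.042,-87.0)
print(manip.read_state()['ft_force'])
c=snap('wrist','w7.png')
"
```

```text
shift cm [0.02, 20.86, 6.73] turn 0.006 alt -3.135 cur [ 0.6282 -0.01    0.1096] yaw -86.63 j7 -0.93 t 9.55 op 0.0003
[-0.16272406 -0.2581015  -0.1354907 ]
```

View pics/w7.png

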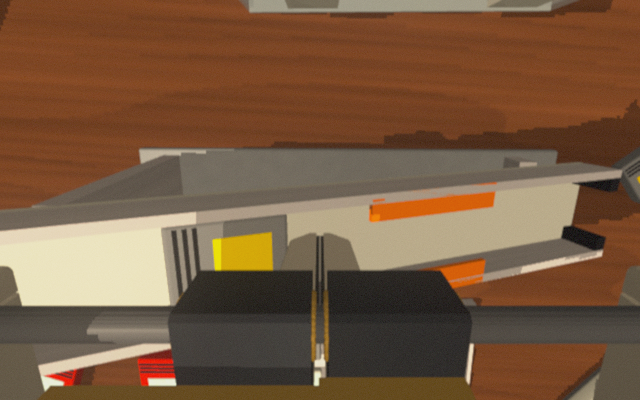

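>>> servo_tool(steps=[[[1,0,-2,-0.73,0],[1,0,-4,-1.46,0],[1,0,-6.5,-2.37,0],[1,0,-9,-3.28,0],[1,0,-11.5,-4.19,0],[1,0,-14,-5.1,0],[1,0,-14,-6,0],[1,0,-14,-6,0]]])

```text
time_s: 10.6
ee_pos: [0.6209, 0.1255, 0.1695]
tcp_rot: [0.0, 1.0, 0.028, 0.001]
ft_force: [-0.5, 0.4, 0.2]
opening: 0.0005
```

```bash
python3 -c "
from h import *
plan(.6407,-.2182,.042,-87.0)
c=snap('wrist','w8.png')
c=snap('side','s8.png')
cv2.imwrite('pics/s8z.png',cv2.resize(cv2.cvtColor(c['rgb'],4)[100:270,230:430],None,fx=3,fy=3))
"
```

```text
shift cm [0.04, 34.43, 12.76] turn 0.003 alt -3.138 cur [0.6209 0.1255 0.1695] yaw -86.80 j7 -1.19 t 10.60 op 0.0005
```

View pics/w8.png

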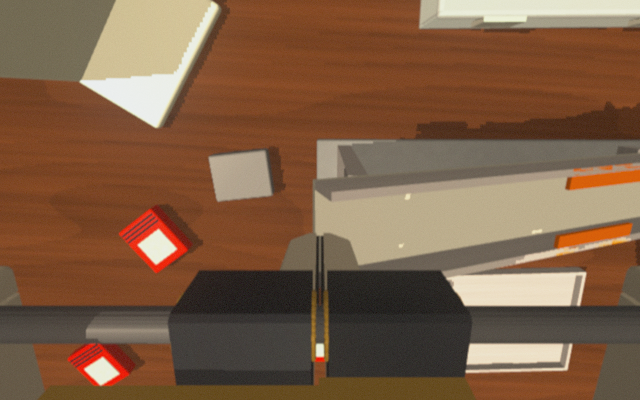

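View pics/s8z.png

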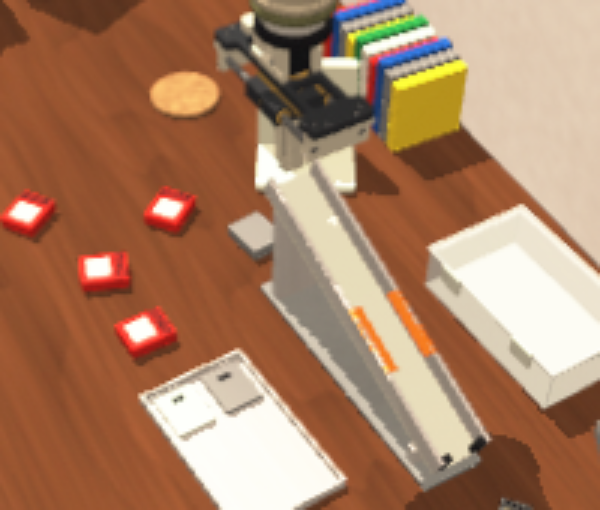

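```bash
python3 -c "
from h import *
c=load('wrist');P=cloud(c);H=hsv(c)
z=P[...,2]
m=(z>.010)&(z<.022)&(P[...,1]>.1)
print('tops at z16');[print(*r) for r in rects(c,m,.016,300,2)]
m2=(z>.006)&(z<.02)
c=load('top')
"
```

```text
tops at z16
[100. 363.] 0.4013 0.3534 55.5 50.3 37.5
[155. 239.] 0.5511 0.2831 54.3 47.6 39.6
[241. 174.] 0.6208 0.1986 54.8 44.8 -80.6
[147.  53.] 0.7287 0.2789 120.5 81.0 -29.7
```

```bash
python3 -c "
from h import *
for n in ('top','side'):
    c=load(n) if n=='side' else snap('top'); H=hsv(c); P=cloud(c)
    m=(H[...,1]<60)&(H[...,2]>130)&(P[...,0]<.56)&(P[...,0]>.38)&(P[...,1]>-.2)&(P[...,1]<.07)&(P[...,2]<.05)
    print(n);[print(*r) for r in rects(c,m,.012,300)]
plan(.6208,.1986,.12,9.4)
"
```

```text
top
[336. 229.] 0.4704 -0.0562 206.2 124.4 -85.2
side
[310. 248.] 0.4689 -0.057 208.1 124.2 -85.3
shift cm [0.42, -7.36, 4.86] turn -1.680 alt 1.461 cur [0.6207 0.1249 0.1687] yaw -86.88 j7 -1.19 t 10.75 op 0.0006
```

>>> servo_tool(steps=[[[-0.5,0.4,-4,0,-0.18],[-0.5,0.4,-7.4,0,-0.36],[-0.5,0.4,-7.4,0,-0.54],[-0.5,0.4,-7.4,0,-0.72],[-0.5,0.4,-7.4,0,-0.9],[-0.5,0.4,-7.4,0,-1.08],[-0.5,0.4,-7.4,0,-1.26],[-0.5,0.4,-7.4,0,-1.44]]])

```text
time_s: 11.75
ee_pos: [0.6207, 0.199, 0.1684]
tcp_rot: [-0.0, 0.732, 0.682, -0.0]
ft_force: [-0.5, 0.5, -0.6]
opening: 0.0692
```

>>> servo_tool(steps=[[[-0.5,0,0,0,-0.12],[-0.5,0,0,0,-0.24],[-0.5,0,0,0,-0.24],[-0.5,0,0,3,-0.24],[-0.5,0,0,6,-0.24],[-0.5,0,0,8,-0.24],[-0.5,0,0,8,-0.24],[-0.5,0,0,8,-0.24]]])

```text
time_s: 12.75
ee_pos: [0.6213, 0.2001, 0.0894]
tcp_rot: [0.0, 0.647, 0.763, 0.0]
ft_force: [-0.1, 0.0, -1.2]
opening: 0.0694
```

```bash
python3 -c "
from h import *
c=snap('wrist','w9.png');P=cloud(c)
m=(P[...,2]>.010)&(P[...,2]<.022)
[print(*r) for r in rects(c,m,.016,300,2)]
plan(.6208,.1986,.004,9.4)
"
```

```text
[ 69. 255.] 0.4463 0.127 57.2 38.1 3.0
[318. 203.] 0.6192 0.2006 53.9 44.0 -80.7
[ 62. 126.] 0.4423 0.2267 57.0 45.7 -18.1
[231.  62.] 0.5497 0.2849 54.2 44.4 39.6
[495. 105.] 0.7271 0.2804 121.6 82.6 -32.1
shift cm [-0.14, -0.1, 8.57] turn 0.000 alt -3.141 cur [0.6214 0.2001 0.0897] yaw 9.42 j7 0.02 t 12.80 op 0.0695
```

View pics/w9.png

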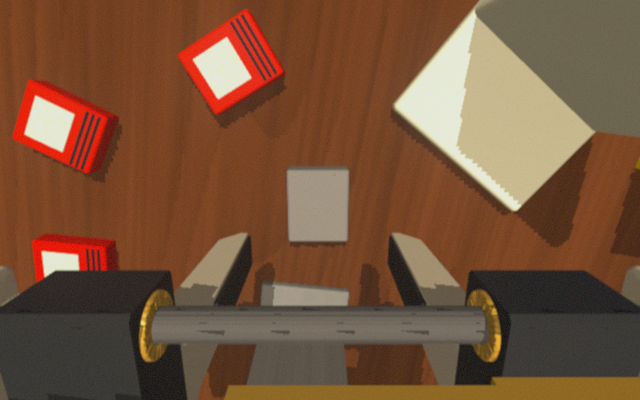

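>>> servo_tool(steps=[[[-0.5,0,-0.15,3,0],[-0.5,0,-0.15,6,0],[-0.5,0,-0.15,8.5,0],[-0.5,0,-0.15,8.5,0],[1,0,-0.15,8.5,0],[1,0,-0.15,8.5,0],[1,0,-0.15,8.5,0],[1,0,-0.15,8.5,0]]], force=25)

```text
time_s: 13.8
ee_pos: [0.6197, 0.2001, 0.0047]
tcp_rot: [0.0, 0.646, 0.763, 0.001]
ft_force: [-0.7, 0.1, 7.6]
opening: 0.0437
```

>>> servo_tool(steps=[[[1,0,-0.15,0,0],[1,0,-0.15,0,0],[1,0,-0.15,-3,0],[1,0,-0.15,-8,0],[1,0,-0.15,-12,0],[1,0,-0.15,-16,0],[1,0,-0.15,-20,0],[1,0,-0.15,-20,0]]])

```text
time_s: 14.8
ee_pos: [0.6191, 0.1999, 0.2069]
tcp_rot: [0.001, 0.646, 0.763, 0.002]
ft_force: [-0.2, 0.9, -0.3]
opening: 0.0435
```

```bash
python3 -c "
from h import *
plan(.4723,-.0885,.2,4.75)
c=snap('wrist','w10.png')
"
```

```text
shift cm [-26.04, -19.22, 0.56] turn 0.082 alt -3.060 cur [0.6191 0.1999 0.2069] yaw 9.44 j7 -0.03 t 14.80 op 0.0435
```

View pics/w10.png

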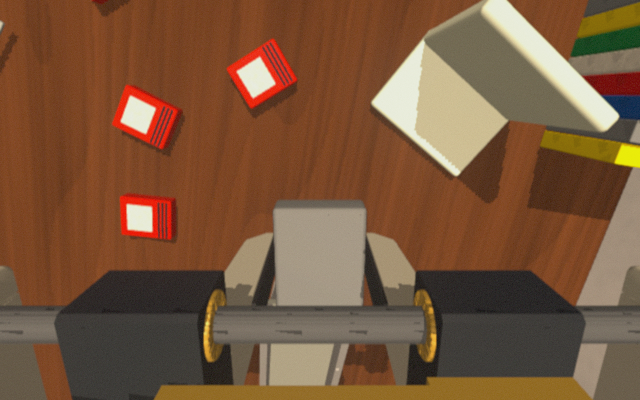

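>>> servo_tool(steps=[[[1,0,-6,0,0],[1,0,-12,0,0],[1,-4,-17,0,0.08],[1,-10,-19.2,0,0.08],[1,-16,-19.2,0,0.08],[1,-22,-19.2,0,0.08],[1,-26,-19.2,2,0.08],[1,-26,-19.2,4,0.08]]])

```text
time_s: 15.85
ee_pos: [0.4705, -0.0917, 0.1624]
tcp_rot: [0.0, 0.678, 0.735, -0.001]
ft_force: [-0.4, 0.3, -1.0]
opening: 0.0437
```

```bash
python3 -c "
from h import *
plan(.4723,-.0885,.012,4.75)
"
```

```text
shift cm [0.32, 0.22, 15.04] turn -0.003 alt 3.139 cur [ 0.4705 -0.0917  0.1624] yaw 4.57 j7 0.43 t 15.85 op 0.0437
```

>>> servo_tool(steps=[[[1,0.3,0.2,5,0],[1,0.3,0.2,10,0],[1,0.3,0.2,13.5,0],[1,0.3,0.2,15.3,0],[1,0.3,0.2,15.3,0],[1,0.3,0.2,15.3,0],[-0.4,0.3,0.2,15.3,0],[-0.4,0.3,0.2,15.3,0]]])

```text
time_s: 16.85
ee_pos: [0.4732, -0.0851, 0.0114]
tcp_rot: [0.001, 0.676, 0.737, 0.0]
ft_force: [-0.4, -0.3, 0.5]
opening: 0.0592
```

>>> servo_tool(steps=[[[-0.4,0,0,0,0],[-0.4,0,0,0,0],[-0.4,0,0,-4,0],[-0.4,0,0,-10,0],[-0.4,0,0,-16,0],[-0.4,0,0,-20,0],[-0.4,0,0,-20,0],[-0.4,0,0,-20,0]]])

```text
time_s: 17.85
ee_pos: [0.4724, -0.0849, 0.2103]
tcp_rot: [-0.0, 0.676, 0.737, 0.0]
ft_force: [-0.4, 0.1, -0.8]
opening: 0.0653
```

```bash
python3 -c "
from h import *
c=snap('wrist','w11.png');P=cloud(c)
plan(.44,.2,.25,0)
"
```

```text
shift cm [28.67, -0.78, -4.01] turn 0.085 alt -3.056 cur [ 0.4722 -0.0849  0.2098] yaw 4.89 j7 0.40 t 17.90 op 0.0651
```

View pics/w11.png

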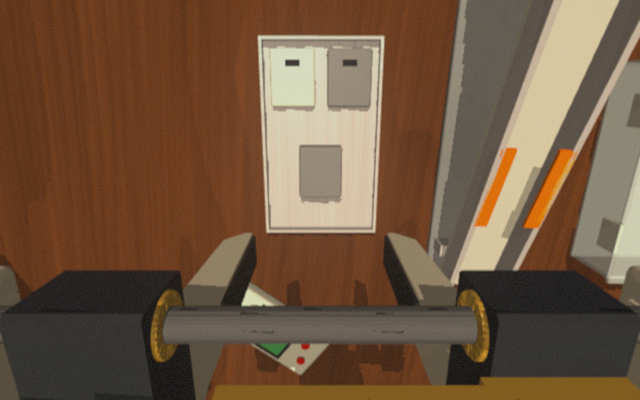

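>>> servo_tool(steps=[[[-0.4,6,-0.8,-2,0],[-0.4,12,-0.8,-4,0],[-0.4,18,-0.8,-6,0],[-0.4,23,-0.8,-6,0],[-0.4,23,-0.8,-6,0],[-0.4,23,-0.8,-6,0],[-0.4,23,-0.8,-6,0],[-0.4,23,-0.8,-6,0]]])

```text
time_s: 18.9
ee_pos: [0.4454, 0.1421, 0.2705]
tcp_rot: [0.0, 0.677, 0.736, -0.0]
ft_force: [-0.1, 0.4, -0.4]
opening: 0.065
```

```bash
cat > reds.py <<'E'
from h import *
import sys
c=snap('wrist',sys.argv[1]);P=cloud(c);H=hsv(c)
g=cv2.erode(((P[...,2]>.0135)&(P[...,2]<.019)).astype(np.uint8),None)
redm=((H[...,0]<6)|(H[...,0]>172))&(H[...,1]>150)
lab=(P[...,2]>.0135)&(P[...,2]<.0195)
for r in rects(c,lab,.016,300,2):
    print(*r)
plan(.5,.2,.2,0)
E
python3 reds.py w12.png
```

```text
[ 27. 238.] 0.0774 0.0032 153.8 47.5 -89.4
[318. 176.] 0.4442 0.1209 53.9 44.8 3.3
[321.  86.] 0.4397 0.226 54.4 44.4 -18.2
[176.  79.] 0.2703 0.2199 159.6 21.7 68.9
[424.  39.] 0.5482 0.2848 54.8 44.5 39.5
shift cm [5.3, 5.92, 7.06] turn 0.083 alt -3.058 cur [0.4454 0.1423 0.2706] yaw 4.76 j7 -0.19 t 18.95 op 0.0649
```

View pics/w12.png

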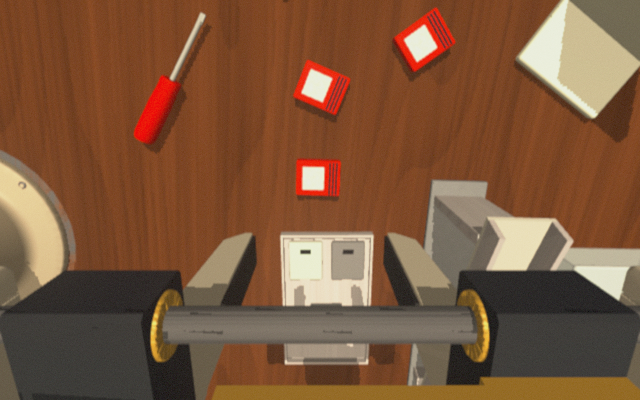

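```bash
python3 -c "
from h import *
plan(.4442,.1209,.0055,3.3)
"
```

```text
shift cm [-2.12, -0.29, 26.51] turn 0.026 alt -3.116 cur [0.4454 0.1423 0.2706] yaw 4.76 j7 -0.19 t 18.95 op 0.0649
```

>>> servo_tool(steps=[[[-0.5,-2.1,-0.3,5,0.026],[-0.5,-2.1,-0.3,11,0.026],[-0.5,-2.1,-0.3,17,0.026],[-0.5,-2.1,-0.3,20,0.026],[-0.5,-2.1,-0.3,22,0.026],[-0.5,-2.1,-0.3,22,0.026],[-0.5,-2.1,-0.3,22,0.026],[-0.5,-2.1,-0.3,22,0.026]]])

```text
time_s: 19.95
ee_pos: [0.4447, 0.1223, 0.0517]
tcp_rot: [0.0, 0.686, 0.728, 0.001]
ft_force: [-0.5, 0.1, 1.0]
opening: 0.0698
```

```bash
python3 -c "
from h import *
plan(.4442,.1209,.0055,3.3)
"
```

```text
shift cm [-0.13, -0.06, 4.62] turn 0.001 alt -3.140 cur [0.4447 0.1223 0.0517] yaw 3.38 j7 0.08 t 19.95 op 0.0698
```

>>> servo_tool(steps=[[[-0.5,-0.1,0,3,0],[-0.5,-0.1,0,4.6,0],[-0.5,-0.1,0,4.6,0],[1,-0.1,0,4.6,0],[1,-0.1,0,4.6,0],[1,-0.1,0,4.6,0],[1,-0.1,0,4.6,0],[1,-0.1,0,4.6,0]]], force=25)

```text
time_s: 20.95
ee_pos: [0.4446, 0.1213, 0.0056]
tcp_rot: [0.0, 0.686, 0.728, 0.001]
ft_force: [-0.3, -0.2, 7.5]
opening: 0.0533
```

>>> servo_tool(steps=[[[1,0,0,-4,0],[1,0,0,-10,0],[1,0,3,-16,0.18],[1,0,6,-20,0.36],[1,0,9,-22,0.54],[1,0,12,-22,0.72],[1,0,12,-22,0.9],[1,0,12,-22,1.08]]])

```text
time_s: 21.95
ee_pos: [0.5637, 0.1282, 0.2249]
tcp_rot: [-0.0, 0.963, 0.269, -0.0]
ft_force: [-0.4, 1.0, -0.7]
opening: 0.0534
```

```bash
python3 -c "
from h import *
plan(.6254,.0728,.22,-87)
"
```

```text
shift cm [2.41, 7.94, 0.49] turn 0.492 alt -2.650 cur [0.5637 0.1282 0.2249] yaw -58.84 j7 -0.82 t 21.95 op 0.0534
```

>>> servo_tool(steps=[[[1,1.2,4,0,0.16],[1,2.4,7.9,0,0.32],[1,2.4,7.9,0,0.49],[1,2.4,7.9,0,0.49],[1,2.4,7.9,2,0.49],[1,2.4,7.9,4,0.49],[1,2.4,7.9,4,0.49],[1,2.4,7.9,4,0.49]]])

```text
time_s: 22.95
ee_pos: [0.6257, 0.0732, 0.1847]
tcp_rot: [0.0, 1.0, 0.03, -0.0]
ft_force: [0.6, 0.5, -0.9]
opening: 0.0536
```

```bash
python3 -c "
from h import *
plan(.6254,.0728,.147,-87)
snap('wrist','w13.png')
"
```

```text
shift cm [-0.03, 0.04, 3.77] turn 0.008 alt -3.134 cur [0.6257 0.0732 0.1847] yaw -86.55 j7 -1.06 t 22.95 op 0.0536
```

View pics/w13.png

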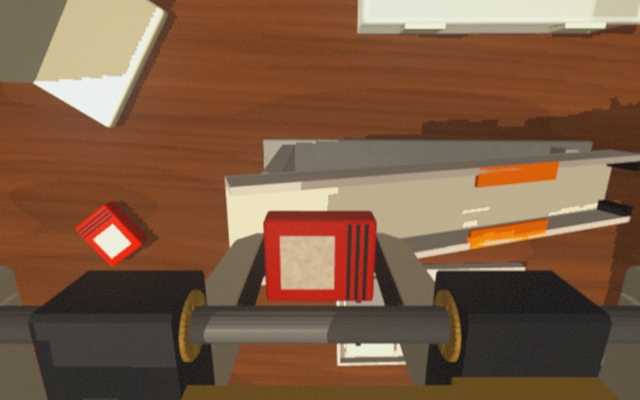

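>>> servo_tool(steps=[[[1,0,0,1.5,0],[1,0,0,3,0],[1,0,0,3.8,0],[1,0,0,3.8,0],[-0.4,0,0,3.8,0],[-0.4,0,0,3.8,0],[-0.4,0,0,3.8,0],[-0.4,0,0,3.8,0]]])

```text
time_s: 24.0
ee_pos: [0.6258, 0.0734, 0.1469]
tcp_rot: [-0.0, 1.0, 0.03, 0.0]
ft_force: [0.5, 0.8, 0.2]
opening: 0.0652
```

>>> servo_tool(steps=[[[-0.4,0,0,0,0],[-0.4,0,0,-2,0],[-0.4,0,0,-5,0],[-0.4,0,0,-8,0],[-0.4,0,0,-8,0],[-0.4,0,0,-8,0],[-0.4,0,0,-8,0],[-0.4,0,0,-8,0]]])

```text
time_s: 25.0
ee_pos: [0.6254, 0.0734, 0.2261]
tcp_rot: [0.0, 1.0, 0.03, -0.001]
ft_force: [-0.3, -0.1, -0.5]
opening: 0.0649
```

```bash
python3 -c "
from h import *
plan(.4397,.226,.22,-18.2)
snap('wrist','w14.png')
"
```

```text
shift cm [-17.62, -16.35, 0.63] turn -1.193 alt 1.948 cur [0.6254 0.0734 0.2261] yaw -86.58 j7 -1.10 t 25.00 op 0.0649
```

View pics/w14.png

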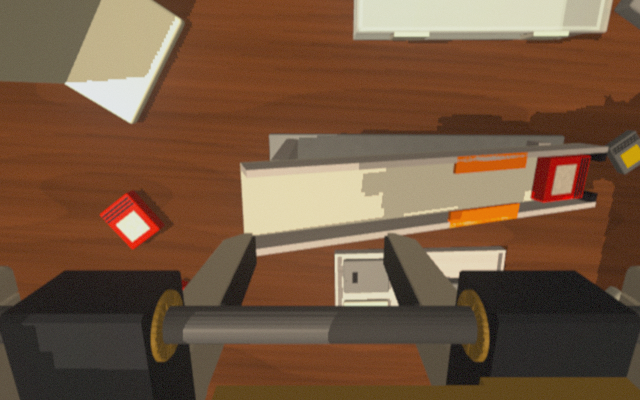

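>>> servo_tool(steps=[[[-0.5,-4,-4,0,-0.17],[-0.5,-8,-8,0,-0.34],[-0.5,-12,-12,0,-0.51],[-0.5,-17.6,-16.3,0,-0.68],[-0.5,-17.6,-16.3,0,-0.85],[-0.5,-17.6,-16.3,4,-1.02],[-0.5,-17.6,-16.3,8,-1.19],[-0.5,-17.6,-16.3,10,-1.19]]])

```text
time_s: 26.05
ee_pos: [0.4396, 0.2251, 0.1251]
tcp_rot: [-0.0, 0.81, 0.586, -0.001]
ft_force: [-0.1, -0.2, 0.1]
opening: 0.0699
```

```bash
python3 reds.py w15.png; python3 -c "
from h import *
plan(.4397,.226,.0055,-18.2)"
```

```text
[566. 253.] 0.6224 0.1098 63.8 9.3 7.0
[135. 223.] 0.2892 0.2505 90.5 24.8 57.8
[320. 189.] 0.44 0.2264 54.0 43.8 -18.3
[436.  72.] 0.5483 0.2851 54.2 44.3 39.6
[210.  45.] 0.3983 0.3552 54.0 44.5 37.1
shift cm [-0.45, 6.54, -7.65] turn -0.321 alt 2.821 cur [0.4391 0.2247 0.1236] yaw -18.38 j7 -0.37 t 26.10 op 0.0694
shift cm [0.18, 0.04, 11.81] turn -0.003 alt 3.139 cur [0.4391 0.2247 0.1236] yaw -18.38 j7 -0.37 t 26.10 op 0.0694
```

>>> servo_tool(steps=[[[-0.5,0.15,0.05,5,0],[-0.5,0.15,0.05,10,0],[-0.5,0.15,0.05,11.8,0],[-0.5,0.15,0.05,11.8,0],[1,0.15,0.05,11.8,0],[1,0.15,0.05,11.8,0],[1,0.15,0.05,11.8,0],[1,0.15,0.05,11.8,0]]], force=25)

```text
time_s: 27.1
ee_pos: [0.4417, 0.2273, 0.0098]
tcp_rot: [0.0, 0.811, 0.585, 0.001]
ft_force: [0.6, -0.0, 8.7]
opening: 0.0534
```

>>> servo_tool(steps=[[[1,0,0,-4,0],[1,0,0,-10,0.1],[1,-1,3,-16,0.25],[1,-3,8,-21,0.42],[1,-5,13,-21,0.59],[1,-7,18,-21,0.76],[1,-8.7,22.4,-21,0.93],[1,-8.7,22.4,-21,1.1]]])

```text
time_s: 28.1
ee_pos: [0.6283, 0.0703, 0.2196]
tcp_rot: [0.001, 0.998, 0.07, 0.001]
ft_force: [-0.3, 0.1, -1.1]
opening: 0.0539
```

```bash
python3 -c "
from h import *
plan(.6254,.0728,.147,-87)
"
```

```text
shift cm [-0.27, -0.3, 7.26] turn 0.088 alt -3.053 cur [0.6283 0.0703 0.2196] yaw -81.95 j7 -0.97 t 28.10 op 0.0539
```

>>> servo_tool(steps=[[[1,-0.2,-0.2,0,0.09],[1,-0.2,-0.2,1,0.09],[1,-0.2,-0.2,2,0.09],[1,-0.2,-0.2,3,0.09],[1,-0.2,-0.2,3,0.09],[1,-0.2,-0.2,3,0.09],[1,-0.2,-0.2,3,0.09],[1,-0.2,-0.2,3,0.09]]])

```text
time_s: 29.1
ee_pos: [0.6242, 0.0753, 0.189]
tcp_rot: [-0.0, 1.0, 0.03, 0.0]
ft_force: [0.2, 0.2, -0.7]
opening: 0.0536
```

```bash
python3 -c "
from h import *
plan(.6254,.0728,.151,-87)
"
```

```text
shift cm [0.1, 0.25, 3.8] turn 0.008 alt -3.134 cur [0.6242 0.0753 0.189 ] yaw -86.57 j7 -1.01 t 29.10 op 0.0536
```

>>> servo_tool(steps=[[[1,0.22,0.2,1.5,0],[1,0.22,0.2,3,0],[1,0.22,0.2,3.8,0],[1,0.22,0.2,3.8,0],[-0.4,0.22,0.2,3.8,0],[-0.4,0.22,0.2,3.8,0],[-0.4,0.22,0.2,3.8,0],[-0.4,0.22,0.2,3.8,0]]])

```text
time_s: 30.1
ee_pos: [0.6264, 0.0735, 0.1509]
tcp_rot: [-0.0, 1.0, 0.03, 0.0]
ft_force: [0.4, -0.6, -0.0]
opening: 0.0653
```

>>> servo_tool(steps=[[[-0.4,0,0,0,0],[-0.4,0,0,-2,0],[-0.4,0,0,-5,0],[-0.4,0,0,-8,0],[-0.4,0,0,-8,0],[-0.4,0,0,-8,0],[-0.4,0,0,-8,0],[-0.4,0,0,-8,0]]])

```text
time_s: 31.1
ee_pos: [0.626, 0.0734, 0.2301]
tcp_rot: [0.0, 1.0, 0.03, -0.001]
ft_force: [0.5, 0.1, 0.3]
opening: 0.0653
```

```bash
python3 -c "
from h import *
plan(.5482,.2848,.22,39.6)
snap('wrist','w16.png')
c=load('top');P=cloud(c)
m=(P[...,2]>.09)&(P[...,2]<.15)&(P[...,1]>.2)&(P[...,1]<.42)&(P[...,0]>.6)&(P[...,0]<.85)
print(P[m].min(0),P[m].max(0)); q=P[m]; print(q[q[:,0].argmin()],q[q[:,1].argmin()])
"
```

```text
shift cm [-6.51, -21.57, 1.01] turn -2.202 alt 0.939 cur [0.626  0.0734 0.2301] yaw -86.58 j7 -1.05 t 31.10 op 0.0653
[0.69384462 0.26169279 0.09003258] [0.84994116 0.4199793  0.14408833]
[0.69384462 0.34071973 0.12524358] [0.84688044 0.26169279 0.09646151]
```

View pics/w16.png

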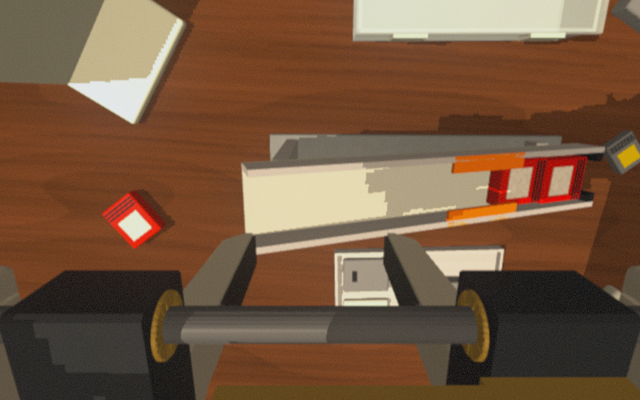

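>>> servo_tool(steps=[[[-0.5,-1,-5,0,-0.18],[-0.5,-3,-10,0,-0.36],[-0.5,-5,-15,0,-0.54],[-0.5,-6.5,-19,0,-0.72],[-0.5,-6.5,-21.6,0,-0.9],[-0.5,-6.5,-21.6,0,-1.08],[-0.5,-6.5,-21.6,0,-1.26],[-0.5,-6.5,-21.6,0,-1.44]]])

```text
time_s: 32.15
ee_pos: [0.5484, 0.2851, 0.2304]
tcp_rot: [0.0, 0.73, 0.684, -0.0]
ft_force: [0.4, 0.3, -0.4]
opening: 0.0697
```

>>> servo_tool(steps=[[[-0.5,0,0,1,-0.18],[-0.5,0,0,3,-0.36],[-0.5,0,0,6,-0.54],[-0.5,0,0,10,-0.72],[-0.5,0,0,10,-0.76],[-0.5,0,0,10,-0.76],[-0.5,0,0,10,-0.76],[-0.5,0,0,10,-0.76]]])

```text
time_s: 33.15
ee_pos: [0.5489, 0.2855, 0.1318]
tcp_rot: [0.0, 0.427, 0.904, 0.001]
ft_force: [0.5, -0.3, -0.6]
opening: 0.0698
```

```bash
python3 reds.py w17.png; python3 -c "
from h import *
plan(.5482,.2848,.0055,39.6)"
```

```text
[319. 189.] 0.5481 0.2857 54.1 44.0 39.3
[221.  10.] 0.4076 0.3433 54.4 14.7 39.4
shift cm [-3.51, -9.2, -6.85] turn 0.688 alt -2.453 cur [0.5488 0.2856 0.1316] yaw 39.45 j7 0.40 t 33.20 op 0.0696
shift cm [-0.02, -0.11, 12.61] turn -0.003 alt 3.139 cur [0.5488 0.2856 0.1316] yaw 39.45 j7 0.40 t 33.20 op 0.0696
```

>>> servo_tool(steps=[[[-0.5,0,0,6,0],[-0.5,0,0,11,0],[-0.5,0,0,12.6,0],[-0.5,0,0,12.6,0],[1,0,0,12.6,0],[1,0,0,12.6,0],[1,0,0,12.6,0],[1,0,0,12.6,0]]], force=25)

```text
time_s: 34.2
ee_pos: [0.5494, 0.2857, 0.0064]
tcp_rot: [0.001, 0.427, 0.904, 0.001]
ft_force: [-0.4, -0.0, 8.5]
opening: 0.054
```

>>> servo_tool(steps=[[[1,0,0,-4,0],[1,0,0,-10,0.18],[1,-2,-1,-16,0.36],[1,-6,-2,-21.5,0.54],[1,-11,-4,-21.5,0.72],[1,-16,-6,-21.5,0.9],[1,-21.3,-7.6,-21.5,1.08],[1,-21.3,-7.6,-21.5,1.26]]])

```text
time_s: 35.2
ee_pos: [0.6264, 0.0668, 0.2213]
tcp_rot: [0.001, 0.881, 0.474, 0.001]
ft_force: [-0.4, 0.5, -1.0]
opening: 0.0534
```

>>> servo_tool(steps=[[[1,0,0,0,0.18],[1,0,0,0,0.36],[1,0,0,0,0.54],[1,0,0,0,0.72],[1,0,0,0,0.9],[1,0,0,2,0.94],[1,0,0,3,0.94],[1,0,0,3,0.94]]])

```text
time_s: 36.2
ee_pos: [0.6246, 0.0724, 0.1886]
tcp_rot: [-0.0, 1.0, 0.031, -0.001]
ft_force: [0.1, -0.5, -0.6]
opening: 0.054
```

```bash
python3 -c "
from h import *
plan(.6254,.0728,.147,-87)
snap('wrist','w18.png')
"
```

```text
shift cm [0.09, -0.03, 4.16] turn 0.010 alt -3.132 cur [0.6246 0.0724 0.1886] yaw -86.45 j7 -0.96 t 36.20 op 0.0540
```

View pics/w18.png

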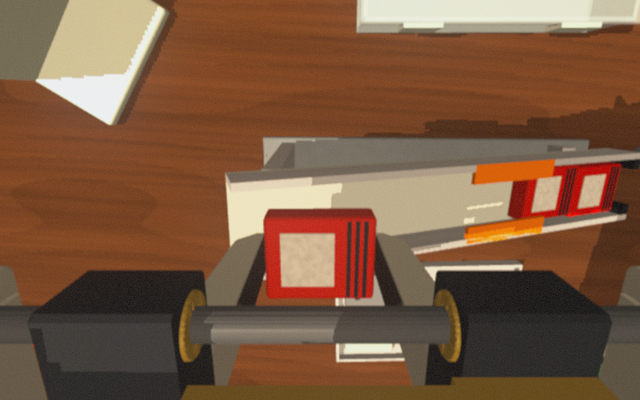

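>>> servo_tool(steps=[[[1,0.1,0,1.5,0.01],[1,0.1,0,3,0.01],[1,0.1,0,4.1,0.01],[1,0.1,0,4.1,0.01],[-0.4,0.1,0,4.1,0.01],[-0.4,0.1,0,4.1,0.01],[-0.4,0.1,0,4.1,0.01],[-0.4,0.1,0,4.1,0.01]]])

```text
time_s: 37.25
ee_pos: [0.6264, 0.0726, 0.1489]
tcp_rot: [-0.0, 1.0, 0.025, 0.0]
ft_force: [-0.3, 0.7, 0.3]
opening: 0.0652
```

>>> servo_tool(steps=[[[-0.4,0,0,0,0],[-0.4,0,0,-2,0],[-0.4,0,0,-5,0],[-0.4,0,0,-8,0],[-0.4,0,0,-8,0],[-0.4,0,0,-8,0],[-0.4,0,0,-8,0],[-0.4,0,0,-8,0]]])

```text
time_s: 38.25
ee_pos: [0.626, 0.0725, 0.2281]
tcp_rot: [0.0, 1.0, 0.025, -0.001]
ft_force: [0.2, -0.1, -0.7]
opening: 0.0653
```

```bash
python3 -c "
from h import *
plan(.3983,.3552,.22,37.1)
snap('wrist','w19.png')
"
```

```text
shift cm [-21.34, -29.37, 0.82] turn -2.169 alt 0.973 cur [0.626  0.0725 0.2281] yaw -87.15 j7 -1.01 t 38.25 op 0.0653
```

View pics/w19.png

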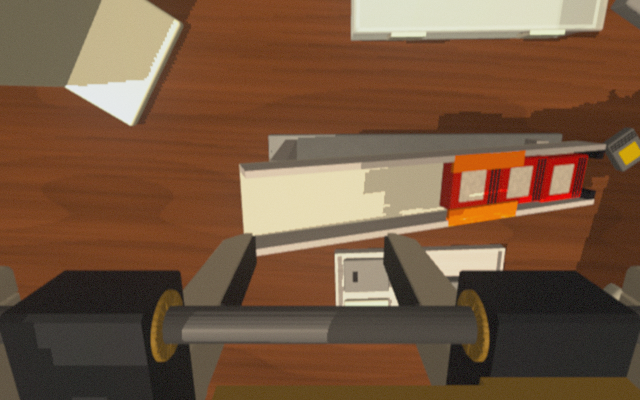

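Three are queued. On to the fourth.

>>> servo_tool(steps=[[[-0.5,-3,-5,0,-0.18],[-0.5,-6,-9,0,-0.36],[-0.5,-9,-13,0,-0.54],[-0.5,-12,-17,0,-0.72],[-0.5,-15,-21,0,-0.9],[-0.5,-18,-25,0,-1.08],[-0.5,-21.3,-29.4,0,-1.26],[-0.5,-21.3,-29.4,0,-1.44]]])

```text
time_s: 39.3
ee_pos: [0.3956, 0.3592, 0.228]
tcp_rot: [-0.0, 0.731, 0.683, -0.001]
ft_force: [1.4, -0.1, 0.8]
opening: 0.0697
```

>>> servo_tool(steps=[[[-0.5,0,0,1,-0.18],[-0.5,0,0,3,-0.36],[-0.5,0,0,6,-0.54],[-0.5,0,0,10,-0.72],[-0.5,0,0,10,-0.73],[-0.5,0,0,10,-0.73],[-0.5,0,0,10,-0.73],[-0.5,0,0,10,-0.73]]])

```text
time_s: 40.3
ee_pos: [0.3992, 0.356, 0.1297]
tcp_rot: [0.0, 0.445, 0.895, 0.001]
ft_force: [-0.8, -1.0, -0.5]
opening: 0.0695
```

```bash
python3 reds.py w20.png; python3 -c "
from h import *
plan(.3983,.3552,.0055,37.1)"
```

```text
[ 93. 228.] 0.2686 0.2214 161.9 25.6 63.4
[318. 189.] 0.397 0.356 54.0 43.7 37.1
[278.  19.] 0.2947 0.4414 54.0 28.7 28.5
shift cm [-18.53, -1.37, -7.05] turn 0.649 alt -2.493 cur [0.3991 0.356  0.1295] yaw 37.16 j7 0.21 t 40.35 op 0.0698
shift cm [-0.02, -0.13, 12.4] turn 0.001 alt -3.140 cur [0.3991 0.356  0.1295] yaw 37.16 j7 0.21 t 40.35 op 0.0698
```

>>> servo_tool(steps=[[[-0.5,0.08,-0.1,6,0],[-0.5,0.08,-0.1,11,0],[-0.5,0.08,-0.1,12.4,0],[-0.5,0.08,-0.1,12.4,0],[1,0.08,-0.1,12.4,0],[1,0.08,-0.1,12.4,0],[1,0.08,-0.1,12.4,0],[1,0.08,-0.1,12.4,0]]], force=25)

```text
time_s: 41.35
ee_pos: [0.3982, 0.3562, 0.0062]
tcp_rot: [0.0, 0.445, 0.896, 0.001]
ft_force: [-0.9, -0.9, 8.9]
opening: 0.0538
```

>>> servo_tool(steps=[[[1,0,0,-4,0],[1,0,0,-10,0.18],[1,-5,0,-14,0.36],[1,-10,0,-18,0.54],[1,-16,0,-21.5,0.72],[1,-22,0.5,-21.5,0.9],[1,-28,1,-21.5,1.08],[1,-33,1,-21.5,1.26]]])

```text
time_s: 42.35
ee_pos: [0.6063, 0.0973, 0.2209]
tcp_rot: [-0.0, 0.888, 0.459, 0.001]
ft_force: [0.4, 0.7, -0.7]
opening: 0.0537
```

```bash
python3 -c "
from h import *
plan(.6254,.0728,.19,-87)
"
```

```text
shift cm [-0.9, 2.97, 3.09] turn 0.902 alt -2.240 cur [0.6063 0.0973 0.2209] yaw -35.33 j7 -0.28 t 42.35 op 0.0537
```

>>> servo_tool(steps=[[[1,-0.9,2.9,0,0.18],[1,-0.9,2.9,0,0.36],[1,-0.9,2.9,0,0.54],[1,-0.9,2.9,0,0.72],[1,-0.9,2.9,1,0.9],[1,-0.9,2.9,3,0.9],[1,-0.9,2.9,3,0.9],[1,-0.9,2.9,3,0.9]]])

```text
time_s: 43.35
ee_pos: [0.6237, 0.0745, 0.19]
tcp_rot: [-0.0, 1.0, 0.031, 0.0]
ft_force: [0.1, -0.2, 0.2]
opening: 0.0538
```

```bash
python3 -c "
from h import *
plan(.6254,.0728,.147,-87)
snap('wrist','w21.png')
"
```

```text
shift cm [0.16, 0.18, 4.3] turn 0.009 alt -3.132 cur [0.6237 0.0745 0.19  ] yaw -86.46 j7 -0.91 t 43.35 op 0.0538
```

View pics/w21.png

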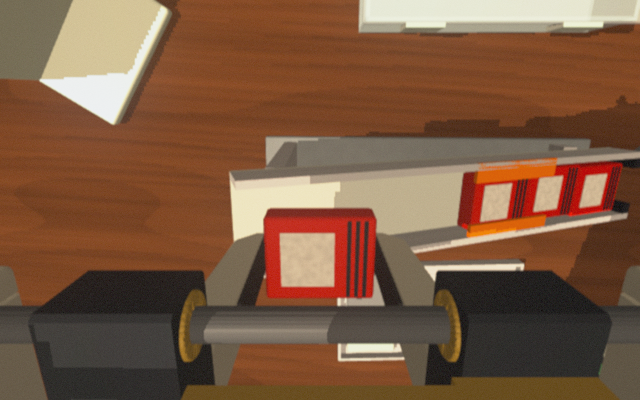

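>>> servo_tool(steps=[[[1,0.15,0.1,1.5,0.01],[1,0.15,0.1,3,0.01],[1,0.15,0.1,4.2,0.01],[1,0.15,0.1,4.2,0.01],[-0.4,0.15,0.1,4.2,0.01],[-0.4,0.15,0.1,4.2,0.01],[-0.4,0.15,0.1,4.2,0.01],[-0.4,0.15,0.1,4.2,0.01]]])

```text
time_s: 44.4
ee_pos: [0.6253, 0.0738, 0.1479]
tcp_rot: [-0.0, 1.0, 0.025, 0.0]
ft_force: [-0.3, -0.0, -0.5]
opening: 0.065
```

>>> servo_tool(steps=[[[-0.4,0,0,0,0],[-0.4,0,0,-2,0],[-0.4,0,0,-5,0],[-0.4,0,0,-8,0],[-0.4,0,0,-8,0],[-0.4,0,0,-8,0],[-0.4,0,0,-8,0],[-0.4,0,0,-8,0]]])

```text
time_s: 45.4
ee_pos: [0.6249, 0.0738, 0.2272]
tcp_rot: [0.0, 1.0, 0.025, -0.0]
ft_force: [0.3, 0.1, 0.5]
opening: 0.0649
```

```bash
python3 -c "
from h import *
snap('wrist','w22.png')
c=snap('side','s22.png')
plan(.43,-.27,.28,-85)
H=hsv(c);P=cloud(c)
m=(H[...,1]<60)&(H[...,2]>130)&(P[...,2]>.015)&(P[...,2]<.05)&(P[...,1]<-.19)&(P[...,0]<.55)&(P[...,1]>-.36)
[print(*r) for r in rects(c,m,.03,100)]
"
```

```text
shift cm [-21.19, 33.36, -5.24] turn -0.038 alt 3.104 cur [0.625  0.0737 0.2273] yaw -87.16 j7 -0.96 t 45.50 op 0.0649
[334. 308.] 0.4296 -0.2773 126.9 63.6 -32.5
```

View pics/w22.png

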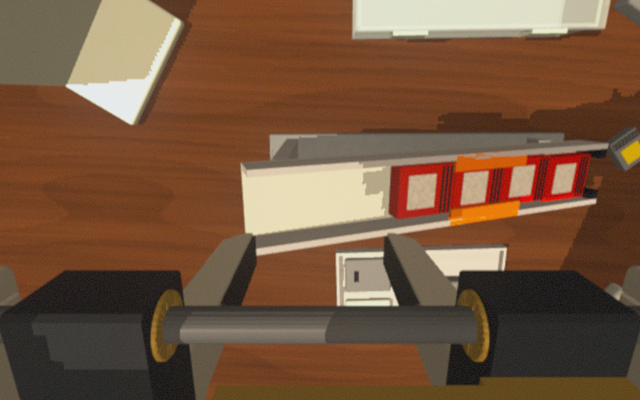

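View pics/s22.png

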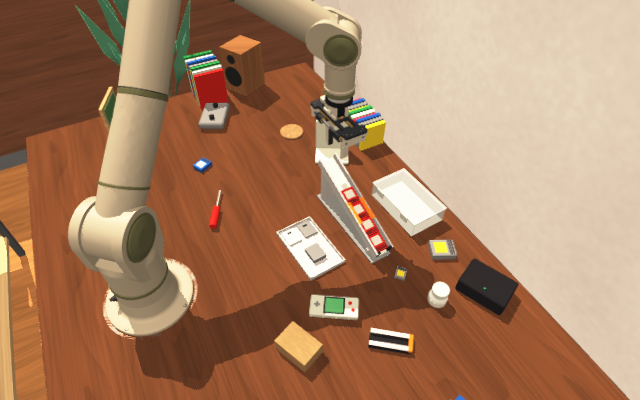

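```bash
python3 -c "
from h import *
plan(.42,-.27,.25,-122.5)"
```

```text
shift cm [-22.18, 33.31, -2.24] turn 0.617 alt -2.525 cur [0.625  0.0737 0.2273] yaw -87.16 j7 -0.96 t 45.50 op 0.0649
```

>>> servo_tool(steps=[[[-1,-3,5,-2.2,0],[-1,-6,10,-2.2,0.1],[-1,-9,15,-2.2,0.2],[-1,-12,20,-2.2,0.3],[-1,-15,25,-2.2,0.4],[-1,-19,29.5,-2.2,0.5],[-1,-22.2,33.3,-2.2,0.62],[-1,-22.2,33.3,-2.2,0.62]]])

```text
time_s: 46.5
ee_pos: [0.4176, -0.2728, 0.2503]
tcp_rot: [0.0, 0.959, -0.285, 0.001]
ft_force: [0.2, -0.7, 0.3]
opening: 0.0931
```

>>> servo_tool(steps=[[[-1,0,0,0,0],[-1,0,0,0,0],[-1,0,0,0,0],[-1,0,0,0,0],[-1,0,0,0,0],[-1,0,0,0,0],[-1,0,0,0,0],[-1,0,0,0,0]]])

```text
time_s: 47.5
ee_pos: [0.4201, -0.2699, 0.2498]
tcp_rot: [-0.0, 0.96, -0.281, 0.0]
ft_force: [0.1, -0.1, -0.1]
opening: 0.0931
```

```bash
cat > cons.py <<'E'
from h import *
import sys
plan(.43,-.276,.2,-122.5)
c=snap('wrist',sys.argv[1]);P=cloud(c);H=hsv(c)
z=P[...,2]
print('console top');[print(*r) for r in rects(c,(z>.026)&(z<.034),.030,500,2)]
print('dock lips');[print(*r) for r in rects(c,(z>.0165)&(z<.0225),.020,100,2)]
print('orange');[print(*r) for r in rects(c,(H[...,0]>8)&(H[...,0]<22)&(H[...,1]>180)&(H[...,2]>190),.020,30,2)]
E
python3 cons.py w23.png
```

```text
shift cm [1.16, -0.02, 4.98] turn -0.003 alt 3.138 cur [ 0.4201 -0.2699  0.2498] yaw -122.68 j7 -0.88 t 47.50 op 0.0931
console top
[316. 151.] 0.4322 -0.2742 128.5 59.9 -32.6
dock lips
[165. 208.] 0.473 -0.088 55.2 44.3 -85.1
[408.  31.] 0.4861 -0.42 61.0 13.0 -38.3
[375.  30.] 0.5059 -0.3924 57.7 13.0 -38.3
orange
[ 23. 111.] 0.6445 -0.0274 71.2 12.9 86.3
[ 5. 60.] 0.6923 -0.0508 18.7 11.3 83.6
```

View pics/w23.png

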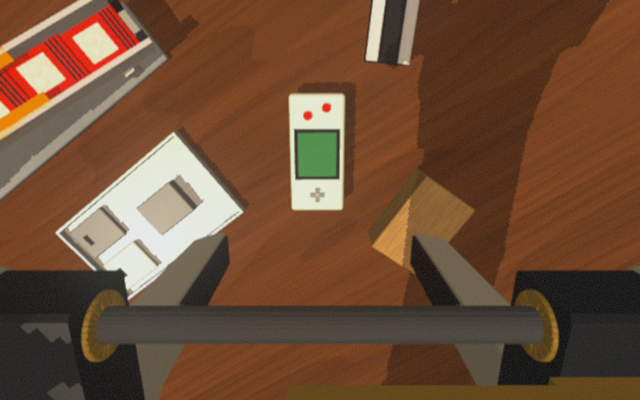

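>>> servo_tool(steps=[[[-1,5,0,0,0],[-1,10,0,0,0],[-1,12,2,0,0],[-1,12,4,0,0],[-1,12,4,0,0],[-1,12,4,0,0],[-1,12,4,0,0],[-1,12,4,0,0]]])

```text
time_s: 48.55
ee_pos: [0.4998, -0.3675, 0.2498]
tcp_rot: [-0.0, 0.96, -0.281, 0.0]
ft_force: [-0.0, -0.2, 0.1]
opening: 0.0929
```

```bash
python3 cons.py w24.png
```

```text
shift cm [-10.82, -3.94, 4.98] turn -0.002 alt 3.140 cur [ 0.4998 -0.3675  0.2498] yaw -122.61 j7 -0.86 t 48.55 op 0.0929
console top
[284. 249.] 0.4332 -0.2751 128.9 60.0 -32.6
[593.  25.] 0.4776 -0.6838 147.3 55.1 28.5
dock lips
[139. 287.] 0.4904 -0.0892 52.8 14.1 -78.4
[383. 282.] 0.3297 -0.3536 95.3 48.8 67.2
[354. 120.] 0.5162 -0.4223 110.5 46.7 -38.5
[ 7. 53.] 0.7722 -0.1556 35.8 17.8 -46.6
[582.  51.] 0.4541 -0.6626 158.2 30.5 21.4
orange
[ 16. 235.] 0.6228 -0.0114 60.5 17.1 89.5
[359.  77.] 0.555 -0.453 46.8 11.2 51.5
```

View pics/w24.png

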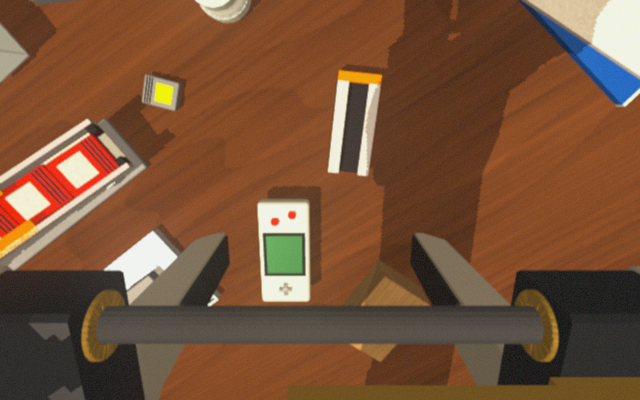

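>>> servo_tool(steps=[[[-1,-5,-2,0,0],[-1,-10.5,-3.9,0,0],[-1,-10.5,-3.9,5,0],[-1,-10.5,-3.9,10,0],[-1,-10.5,-3.9,16,0],[-1,-10.5,-3.9,18,0],[-1,-10.5,-3.9,18,0],[-1,-10.5,-3.9,18,0]]])

```text
time_s: 49.6
ee_pos: [0.4325, -0.2793, 0.0706]
tcp_rot: [0.0, 0.96, -0.281, 0.001]
ft_force: [0.1, -0.2, 0.7]
opening: 0.0931
```

```bash
python3 -c "
from h import *
plan(.4327,-.2747,.008,-122.6)"
```

```text
shift cm [-0.24, -0.39, 6.26] turn -0.001 alt 3.140 cur [ 0.4325 -0.2793  0.0706] yaw -122.68 j7 -0.61 t 49.60 op 0.0931
```

>>> servo_tool(steps=[[[-1,-0.2,-0.35,3,0],[-1,-0.2,-0.35,6.2,0],[-1,-0.2,-0.35,6.2,0],[1,-0.2,-0.35,6.2,0],[1,-0.2,-0.35,6.2,0],[1,-0.2,-0.35,6.2,0],[1,-0.2,-0.35,6.2,0],[1,-0.2,-0.35,6.2,0]]], force=30)

```text
time_s: 50.6
ee_pos: [0.4327, -0.2747, 0.0081]
tcp_rot: [-0.0, 0.96, -0.281, 0.0]
ft_force: [0.0, 0.8, 6.0]
opening: 0.0596
```

```bash
python3 -c "
from h import *
plan(.4327,-.2747,.008,-122.6)
print(manip.read_state()['ft_force'])"
```

```text
shift cm [-0.0, -0.0, 0.01] turn -0.001 alt 3.141 cur [ 0.4327 -0.2747  0.0081] yaw -122.65 j7 -0.64 t 50.60 op 0.0596
[0.00670591 0.79744315 6.03884335]
```

>>> servo_tool(steps=[[[1,0,0,-2,0],[1,0,0,-5,0],[1,2,3,-5,0.05],[1,4.5,6.9,-5,0.1],[1,4.5,6.9,-5,0.1],[1,4.5,6.9,-5,0.1],[1,4.5,6.9,-5,0.1],[1,4.5,6.9,-5,0.1]]])

```text
time_s: 51.6
ee_pos: [0.4332, -0.3562, 0.0577]
tcp_rot: [-0.0, 0.945, -0.328, -0.0]
ft_force: [0.3, 0.1, -2.4]
opening: 0.0599
```

```bash
python3 -c "
from h import *
plan(.4339,-.3571,.0195,-128.4)
c=snap('wrist','w25.png');P=cloud(c);H=hsv(c);z=P[...,2]
zt=.030+.0501
print('console top');[print(*r) for r in rects(c,(z>zt-.006)&(z<zt+.006),zt,500,2)]
print('dock lips');[print(*r) for r in rects(c,(z>.0165)&(z<.0225),.020,100,2)]
print('orange');[print(*r) for r in rects(c,(H[...,0]>8)&(H[...,0]<22)&(H[...,1]>180)&(H[...,2]>190),.020,30,2)]
"
```

```text
shift cm [0.12, 0.03, 3.82] turn 0.001 alt -3.140 cur [ 0.4332 -0.3562  0.0577] yaw -128.34 j7 -0.76 t 51.60 op 0.0599
console top
[319. 362.] 0.3931 -0.3247 58.4 23.9 51.6
[320. 225.] 0.4513 -0.3707 93.1 82.2 51.6
dock lips
[352.  60.] 0.4942 -0.4268 61.7 12.4 -38.4
[289.  60.] 0.515 -0.4001 62.2 12.4 -38.4
orange
```

View pics/w25.png

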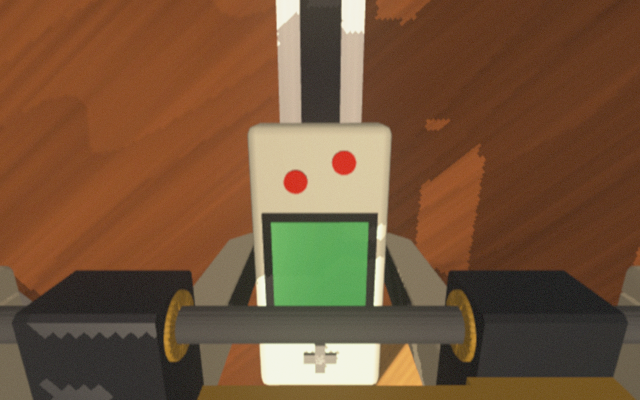

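>>> servo_tool(steps=[[[1,0,0,1.5,0],[1,0,0,3,0],[1,0,0,3.85,0],[1,0,0,3.85,0],[1,0,0,3.85,0],[1,1,0,3.85,0],[1,2,0,3.85,0],[1,3,0,3.85,0]]])

```text
time_s: 52.65
ee_pos: [0.4575, -0.3764, 0.0194]
tcp_rot: [0.0, 0.944, -0.329, 0.0]
ft_force: [0.7, 0.1, -1.8]
opening: 0.0599
```

```bash
python3 -c "
from h import *
plan(.5162+.005*.7837,-.4223-.005*.6211,.0192,-128.4)
print(manip.read_state()['ft_force'])
snap('wrist','w26.png')
c=snap('side','s26.png')
cv2.imwrite('pics/s26z.png',cv2.resize(cv2.cvtColor(c['rgb'],4)[250:390,300:460],None,fx=4,fy=4))"
```

```text
shift cm [7.95, -0.05, 0.03] turn 0.000 alt -3.141 cur [ 0.4575 -0.3764  0.0194] yaw -128.37 j7 -0.75 t 52.65 op 0.0599
[ 0.67132983  0.06810182 -1.83792487]
```

View pics/w26.png

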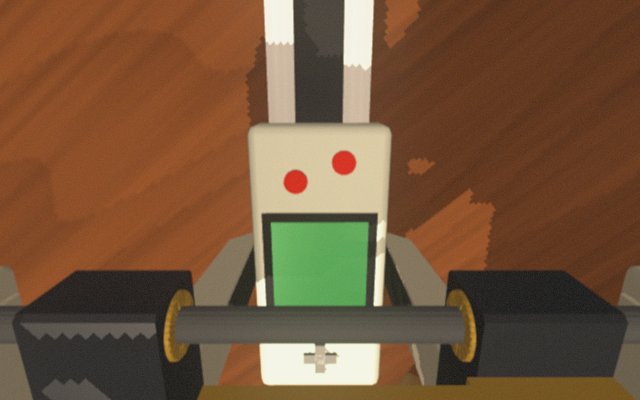

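>>> servo_tool(steps=[[[1,1.5,0,0,0],[1,3,0,0,0],[1,4.5,0,0,0],[1,5.8,0,0,0],[1,6.8,0,0,0],[1,7.4,0,0,0],[1,7.8,0,0,0],[1,7.8,0,0,0]]])

```text
time_s: 53.75
ee_pos: [0.5176, -0.4243, 0.0192]
tcp_rot: [-0.0, 0.944, -0.329, -0.0]
ft_force: [-0.7, 0.6, -2.4]
opening: 0.0597
```

```bash
python3 -c "
from h import *
plan(.5162+.005*.7837,-.4223-.005*.6211,.0192,-128.4)
print(manip.read_state()['ft_force'])"
```

```text
shift cm [0.27, -0.07, 0.0] turn -0.000 alt 3.142 cur [ 0.5176 -0.4243  0.0192] yaw -128.40 j7 -0.84 t 53.75 op 0.0597
[-0.71671571  0.61355723 -2.43967999]
```

>>> servo_tool(steps=[[[1,0.1,0,0,0],[1,0.2,0,0,0],[1,0.3,0,0.05,0],[1,0.4,0,0.05,0],[1,0.5,0,0.05,0],[1,0.5,0,0.05,0],[1,0.5,0,0.05,0],[1,0.5,0,0.05,0]]], force=15)

```text
time_s: 54.75
ee_pos: [0.5206, -0.4266, 0.0185]
tcp_rot: [-0.001, 0.944, -0.329, -0.001]
ft_force: [-3.7, 3.2, 0.4]
opening: 0.06
```

```bash
python3 -c "
from h import *
plan(.5162+.005*.7837,-.4223-.005*.6211,.0192,-128.4)
print(manip.read_state()['ft_force'])"
```

```text
shift cm [-0.11, -0.06, -0.07] turn -0.000 alt 3.141 cur [ 0.5206 -0.4266  0.0185] yaw -128.41 j7 -0.85 t 54.75 op 0.0600
[-3.65182145  3.24653916  0.42935487]
```

>>> servo_tool(steps=[[[0,0.1,0,0,0],[-0.8,0.1,0,0,0],[-0.8,0,0,0,0],[-0.8,0,0,0,0],[-0.8,0,0,-4,0],[-0.8,0,0,-10,0],[-0.8,0,0,-16,0],[-0.8,-5,0,-20,0]]])

```text
time_s: 55.75
ee_pos: [0.4852, -0.399, 0.2206]
tcp_rot: [0.002, 0.945, -0.328, 0.002]
ft_force: [-1.4, -0.3, 0.4]
opening: 0.0838
```

>>> servo_tool(steps=[[[-0.8,-4,0,0,0],[-0.8,-8,0,0,0],[-0.8,-8,0,0,0],[-0.8,-8,0,0,0],[-0.8,-8,0,0,0],[-0.8,-8,0,0,0],[-0.8,-8,0,0,0],[-0.8,-8,0,0,0]]])

```text
time_s: 56.75
ee_pos: [0.4206, -0.3475, 0.2177]
tcp_rot: [0.0, 0.944, -0.329, -0.0]
ft_force: [-0.1, -0.0, -0.4]
opening: 0.0835
```

```bash
python3 -c "
from h import *
plan(.5162,-.4223,.2,-128.4)
c=snap('wrist','w27.png');P=cloud(c);H=hsv(c);z=P[...,2]
print('console');[print(*r) for r in rects(c,(z>.034)&(z<.046),.040,500,2)]
print('exp',.5162+.005*.7837,-.4223-.005*.6211)
print('orange');[print(*r) for r in rects(c,(H[...,0]>8)&(H[...,0]<22)&(H[...,1]>180)&(H[...,2]>190),.020,30,2)]
c=snap('side','s27.png');snap('top','t27.png')
cv2.imwrite('pics/s27z.png',cv2.resize(cv2.cvtColor(c['rgb'],4)[150:390,260:500],None,fx=2.5,fy=2.5))
"
```

```text
shift cm [12.14, -0.08, 1.77] turn -0.000 alt 3.141 cur [ 0.4206 -0.3475  0.2177] yaw -128.41 j7 -1.00 t 56.75 op 0.0835
console
[371. 265.] 0.3 -0.3297 104.0 74.6 -67.2
[319.  54.] 0.5053 -0.4147 93.0 59.7 -38.4
exp 0.5201185 -0.4254055
orange
```

View pics/w27.png

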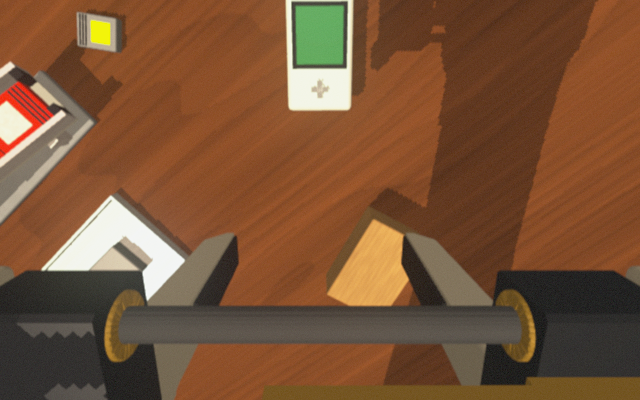

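View pics/s27z.png

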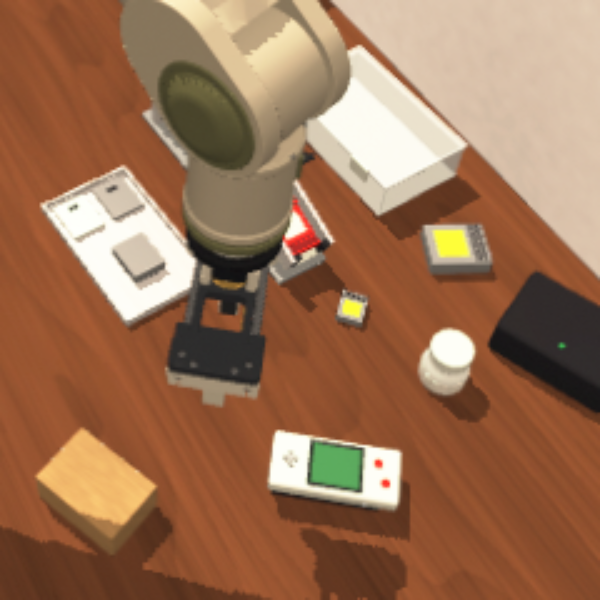

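View pics/t27.png

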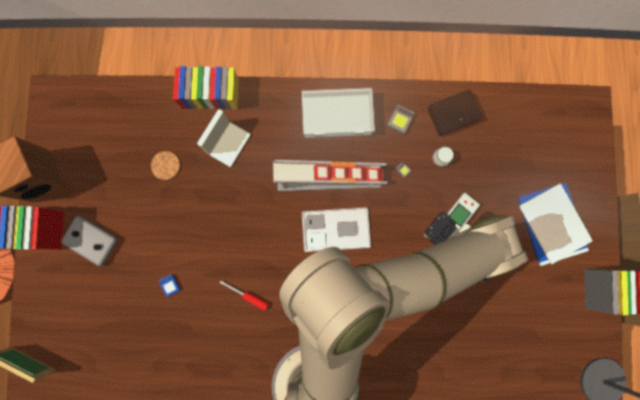

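```bash
python3 -c "
from h import *
c=load('side');P=cloud(c);H=hsv(c);z=P[...,2]
m=(z>.033)&(z<.047)&(P[...,0]>.44)&(P[...,0]<.6)&(P[...,1]<-.33)&(P[...,1]>-.5)
print('console side');[print(*r) for r in rects(c,m,.04,300)]
c=load('top');P=cloud(c);H=hsv(c)
e=np.array([-.0523,.9986]);l=np.array([-.9986,-.0523])
s=P[...,:2]@e;w=P[...,:2]@l+.6284
hg=(P[...,2]-(.3646*s+.1147))*.9397
x=((s+.2184)+hg*.342)/.9397
lane=(abs(w)<.03)&(x>-.02)&(x<.34)
lab=lane&(H[...,1]<70)&(H[...,2]>150)&(hg>.011)&(hg<.021)&(abs(w)<.014)
n,L,st,ce=cv2.connectedComponentsWithStats(lab.astype(np.uint8))
for i in range(1,n):
    if st[i,4]>15: print('label x %.4f w %.4f hgt %.4f n %d'%(np.median(x[L==i]),np.median(w[L==i]),np.median(hg[L==i]),st[i,4]))
r=lane&((H[...,0]<6)|(H[...,0]>172))&(H[...,1]>150)&(hg>.008)
print('red extent',np.percentile(x[r],[0.5,99.5]))
"
```

```text
console side
[393. 338.] 0.5173 -0.4276 131.2 66.0 -38.5
label x 0.1934 w 0.0006 hgt 0.0174 n 53
label x 0.1395 w 0.0025 hgt 0.0165 n 56
label x 0.0849 w 0.0014 hgt 0.0174 n 51
label x 0.0315 w 0.0019 hgt 0.0170 n 44
red extent [-1.71749601e-04  2.16130580e-01]
```

```bash
python3 -c "
from workcell import manip
print(manip.sign_off())"
```

```text
the job is handed in; nothing more can be done
None
```

The job is handed in after about 57 s of the 210 s, with the dud in the tray, all red cartridges queued and the console in its track. No verdict was reported.

- **Dud:** A downward-pointing gripper could not grip it on the 20° slope. I pushed it uphill with closed fingers through the stop gap until it dropped off the lane's open upper end onto the shelf. I then picked it up and laid it flat in the free part of the tray, before any red cartridge went in. The first push rode up onto the dud's top, so I let it slide back and repeated the push lower. It fell label-down and lies that way in the tray, which the rules allow.
- **Red cartridges:** I found four and no fifth in any view. Each was gripped by its ends and released at the loading point. The last check showed even 54 mm spacing from stop to queue end (chute x about 0 to 216 mm). They sit about 1–3 mm off the lane's centre line.
- **Console:** I slid it into the track from the open end until it pressed on the stop with about 5 N, then released it. The wrist camera puts it within about 1 mm of home at the dock's angle. The side camera's coarser outline reads about 3 mm different.
- **Left alone:** I did not touch the blue cartridge, bookend or screw jar. They look unmoved in the final pictures, but I did not measure their positions at the end.

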